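# Rack the washed saucer in the dish dryer and set the dial

### The arm

A 6-joint arm with a two-finger parallel gripper is mounted at the origin on a cart in front of the work surface, level with it; the furniture and walls round the work are solid. World frame = base frame: x ahead of the robot, y to its left, z up, the work surface at z = 0. Lengths are in m, angles in degrees, forces in N, time in s.
With the tool pointing down it reaches from about 0.4 to 0.925 m from the base axis. Payload 3.4 kg.
Tool frame: the origin (TCP) lies between the finger pads; the fingertips stand 11 mm ahead of it and the grasp point (between the pads) lies 8 mm behind it; z points along the fingers, y is the direction in which the jaws open and shut (so a half turn about z gives the same grasp; the last joint's range is limited). The gripper opens to 85 mm and grips with 20 to 120 N. Pads are 22 mm wide; open, the fingers measure 114 mm over their backs; the gripper's body (76 mm by 85 mm) begins 54 mm behind the grasp point. The pads swing forward as they close: fully open they stand 13 mm farther back than shut.
Start: joints at [-81.446, 17.578, 86.31, -0, 76.112, -4.211], TCP at [0.127, -0.561, 0.205] pointing down, gripper open.
Joint ranges: [-179.03, 179.03], [-60, 130.46], [8.19, 133.38], [-81.62, 261.62], [5.75, 156.47], [-153.77, 153.77]. Speed limits (degrees/s): [147.25, 147.25, 180, 180, 180, 180].

### API

Orientations are given as [roll, pitch, yaw] about the fixed x, y, z axes, in that order (R = Rz(yaw) Ry(pitch) Rx(roll)).
In Python, from workcell import env gives the robot as it stands.
- The arm moves only by the shell command python3 -m crank 'ROWS' [FORCE]. ROWS is JSON, a list that holds one entry, the list of rows, each a list of 7 numbers: the turn, a rotation vector about the tool's x, y, z in degrees, then the shift along the tool's x, y, z in m, then the opening, from 0 (shut) to 1 (fully open). In form: [[[wx, wy, wz, dx, dy, dz, claw], ...]]. A call has 1 to 20 rows; each row is the pose to reach, as a shift and turn from the pose commanded when the call began, along the tool's axes at that moment; what a row does not reach only later rows make up. A row lasts 1/10 s, in which the tool goes at most 50 mm and 8.59 degrees, less where a joint would pass 70% of its speed; a pose out of reach is approached as far as the arm can. A call with a gripper value outside its range is refused whole. The fingers move at their own pace and stop on an object; FORCE is the grip in N (left out, the last holds). Time passes only in rows, so rows that repeat a pose let the fingers close. It gives the time, the measured TCP pose, the force and the opening at its end, in the units of the state.
- env.get_state(): the state, without advancing time (a new reading comes with each control period).
- env.snapshot(name): name is "scene" or "top" or "wrist"; returns a dict with "pixels" (400x640x3 uint8, blue, green, red), "vfov" (degrees; the focal length in pixels is half the picture's height over the tangent of half this angle, whatever the lens; pixels are square), "cx", "cy" (the principal point, pixels), "xyz" and "attitude" of the camera in the world; the wrist camera has in their place "hand_eye" (4x4, takes a point from camera to tool coordinates, whose origin is the TCP and whose axes are the flange's). Camera axes: x right, y up, looking along -z (the intrinsics and any distortion apply to the point x, -y, -z); pixel columns grow to the right and rows downward; lengths in m; the calibration is good to about 2 mm. The wrist camera is an equidistant fisheye: a pixel r from the principal point sees the ray r / f radians off the axis. A picture is of the moment at which its call begins: read the wrist's pose just before it. There is no depth.
- env.sign_off(): hands the job in, once; it reports no verdict.
Trained networks look in a picture, given as the dict that the camera call returned (one of the last four; its "shot" number tells which), for a name from the list of things; names that differ only in an ending like _2 or _b are one class to them, and where a whole thing is asked for, a point or a joint stands for the part that bears it (a point fixed in the world has none). Each returns a list of dicts, best first, with "p" (0 to 1); they miss things now and then, are a little off and sometimes report something else, mostly with a low value. They report only what shows in the picture. A call takes as long as a camera call. They do not tell look-alikes from the thing itself.
- env.regions_of(picture, target): "pixels" (400x640 bool, what is visible of it) and "box" ([left, top, right, bottom] in pixels, round what is visible of it).
The state is a dict: "t": time; "qpos": joint angles; "joint_vel": joint speeds; "joint_torque": joint torques, N m; "tool_pos": TCP position; "orientation": TCP orientation; "wrist_force": force on the tool from outside, world axes, zero at the start; "torque": the same for the moment, N m; "opening": opening from 0.0 (shut) to 1.0 (fully open).
Only numpy, scipy, OpenCV 4.12 (cv2) and the standard library are available. Lean on these libraries where they do the work, as an engineer would, in place of code of your own. Each camera call takes 0.05 s, during which the arm holds its last target.

### The job

Take the blue saucer off the little wire easel and stand it upright between the tines of the dish dryer's rack, leaving at least one gap empty between it and the white saucer already there; set it down into the rack, do not drop it. Then turn the dryer's dial to the setting marked with two dots. Leave the white saucer and the other things where they are.

Things in the scene. Friction and masses are not known exactly. Their poses are not given: they have to be found in the camera images.
- saucer: Blue saucer to move: round flat stoneware disc, 124 mm across, rim 8 mm thick, 0.16 kg; foot 60 mm across, 2.5 mm high below. Origin: centre of the foot's underside; z: disc axis, out of the upper face; rim from z = 3 to 11 mm. Starts on the easel leaning 30 deg from vertical, upper edge toward the robot, z pointing away from the robot and 30 deg up. Its upper third is free on both faces.
- saucer_center (a point): Centre of the blue saucer, on its axis, midway through the rim's thickness (7 mm along z from the body's origin); 62 mm from the edge all round.
- easel: Fixed copper-coloured wire easel, wires 6 mm thick, 78 mm wide, about 85 mm high. Origin on the worktop; +x is where the saucer's upper face looks (away from the robot at yaw 0). Two back wires, at y = +-36 mm, support the saucer only up to 72 mm along the slope from the arms.
- dryer: Fixed white dish dryer: base 150 mm (x) by 250 mm (y), deck 40 mm above the worktop; origin on the worktop under its centre. Wire rack on the +y part, its middle at x = 0, y = +45 mm; dial at y = -82 mm. Axes as the world's at yaw 0 (x away from the robot).
- rack_saucer: White saucer, same shape and size as the blue one, loose, standing in the rack's last gap (x = +31.5 mm). Origin: centre of its foot's underside; z: its axis. Leave it there. The blue one may go in the gap at x = -31.5 or -10.5 mm: at least one gap stays empty between.
- rack_saucer_center (a point): Centre of the white saucer, midway through its rim's thickness.
- dial_grip (a point): Point on the dial's vertical axis where its grip bar is pinched, 74 mm above the worktop, 34 mm above the deck. Black bar 44 mm long, 11 mm thick, its faces from 50 to 83 mm above the worktop, on a round skirt 42 mm across below. The point keeps the dryer's orientation; it does not turn with the dial.
- dial (a joint): Dial angle (rad), growing clockwise seen from above; detents at 0 (hollow ring), 0.5 (one dot), 1.0 (two dots), 1.5 (three dots, end stop). It springs to the nearest one; turning takes under 0.2 N m. The bar's end with the orange pointer points at 0.75 - joint from the dryer's +x toward its +y (so 0.75 rad left of +x at joint 0). Starts at ring or one dot.
- easel_arms (a point): Midway between the easel's two arms (axes at y = +-36 mm), 22 mm above the worktop. The saucer's edge rests on the arms; they have 7 mm upturned ends, so lift along the saucer's own plane. The saucer's top edge stands about 125 mm above the worktop.
- rack_center (a point): Middle of the rack, 52 mm above the worktop, dryer's axes. Rails 6 mm thick run along x at y = +-36 mm, each with five 6 mm tines at x = -42, -21, 0, 21, 42 mm, tops 46 mm above this point: four gaps 15 mm clear, at x = -31.5, -10.5, 10.5, 31.5 mm. A saucer stands in a gap, axis along x, on both rails, centre at y = 0, 54 mm above this point, top edge 168 mm above the worktop.
- can: Tall drinks can, 53 mm across, 134 mm high, standing behind the work; origin under its centre. Bystander.
- tin: Food tin, 57 mm across, 72 mm high; origin under its centre. Bystander.
- red_timer: Red and cream kitchen timer, 63 mm across, 44 mm high; origin under its centre. Bystander.
- teaspoon: Steel teaspoon, 130 mm long, lying; origin under its centre. Bystander.
Things that resemble listed ones, but are neither listed nor needed, are in the scene too. What is shaped like the saucer but turquoise is not meant.

How it is judged (in metres and radians):
On the way, in this order (a step that is already met when the one before it is completed fails the run):
1. the blue saucer stands released between the tines, one gap or more left empty before the white one, the dial not yet at two dots (x of saucer_center in the frame of dryer between -0.042 and -0.002 m and y of saucer_center in the frame of dryer between 0.033 and 0.057 m and z of saucer_center in the frame of dryer between 0.098 and 0.114 m and angle between saucer's own z axis and vertical between 1.31 and 1.83 rad and angle between the z axis of saucer and the x axis of dryer, either way round below 0.3 rad and contact force between saucer and the fingers below 0.1 N and linear speed of saucer below 0.03 m/s and value of joint dial below 0.75 rad), for 0.2 s.
2. the dial is turned to two dots (value of joint dial between 0.85 and 1.15 rad), for 0.2 s.
At the end, for the whole second after the job is handed in: Blue saucer released, at rest, within 15 deg of upright, on both rails (12 mm in y, 8 mm in height), in one of the two gaps that leave one or more empty before the white saucer; white saucer standing within 20 mm of its start; dial at two dots (1.0 rad +-0.15) (all of step 2 and x of saucer_center in the frame of dryer between -0.042 and -0.002 m and y of saucer_center in the frame of dryer between 0.033 and 0.057 m and z of saucer_center in the frame of dryer between 0.098 and 0.114 m and angle between saucer's own z axis and vertical between 1.31 and 1.83 rad and angle between the z axis of saucer and the x axis of dryer, either way round below 0.3 rad and contact force between saucer and the fingers below 0.1 N and linear speed of saucer below 0.03 m/s and velocity of joint dial below 0.1 rad/s and distance of rack_saucer_center from where it was at the start of the episode below 0.02 m and angle between rack_saucer's own z axis and vertical between 1.31 and 1.83 rad); the robot touches nothing.
It fails at once if the blue saucer falls freely (faster than 0.5 m/s out of the fingers) (linear speed of saucer above 0.5 m/s and contact force between saucer and the fingers below 0.05 N).
It fails at once if the white saucer is displaced by more than 25 mm (distance of rack_saucer_center from where it was at the start of the episode above 0.025 m).
It fails at once if a bystander (can, tin, timer, teaspoon) is moved by more than 25 mm (distance of any of can, tin, red_timer, teaspoon from where it was at the start of the episode above 0.025 m).
It also fails if it takes over 51 s, if anything falls off the work surface, if the arm or the gripper's body presses on something with over 40 N, if the wrist force passes 120 N, or if a joint passes its speed limit or range.

## Working session

There is one attempt and no reset: what is moved stays moved. The work goes in short steps, Python scripts to look and compute and a shell command to move; the robot and the scene stay as the last step left them, time stands still between calls to the robot, and variables do not carry over. Pictures are saved under pics/ and viewed, and the job is handed in when it is done.

```bash
ls; mkdir -p pics
cat > h.py <<'E'
import numpy as np, cv2
from scipy.spatial.transform import Rotation as R
from workcell import env
def save(p,n): cv2.imwrite('pics/'+n+'.png',p['pixels'])
E
python3 - <<'E'
from h import *
print(env.get_state())
for n in ['scene','top','wrist']:
    p=env.snapshot(n); save(p,n+'0'); print(n,{k:v for k,v in p.items() if k!='pixels'})
E
```

```text
pics
{'t': 0.0, 'qpos': array([-8.14434616e+01,  1.76225912e+01,  8.63830662e+01,  2.04659105e-04,
        7.61128974e+01, -4.21078941e+00]), 'joint_vel': array([-0.08360136,  0.06861258, -0.01480981, -0.01032326, -0.01882914,
       -0.07235173]), 'joint_torque': array([ 1.18504668e-03, -4.57546592e+01, -2.51912910e+01, -1.75736191e-04,
        1.30457216e-02, -1.77378513e-05]), 'tool_pos': array([ 0.12693955, -0.56003708,  0.20448323]), 'orientation': array([-1.79881780e+02, -8.90303915e-03,  1.27672693e+01]), 'wrist_force': array([-0.27821668, -0.70503003, -0.06512087]), 'torque': array([-0.00452273, -0.00879567,  0.04185531]), 'opening': 1.0002405379111272}
scene {'vfov': 48.09351001831604, 'cx': 317.7997811568284, 'cy': 202.46829808545536, 'xyz': array([0.04742245, 0.55189699, 1.01080307]), 'attitude': array([  39.86237354,   -1.06343851, -137.9138743 ]), 'shot': 1}
top {'vfov': 44.62026919111055, 'cx': 313.58203881834754, 'cy': 200.44232888290114, 'xyz': array([0.2697444 , 0.13204324, 1.39378445]), 'attitude': array([ 1.58465493e+01,  5.30186583e-02, -1.19701880e+02]), 'shot': 2}
wrist {'vfov': 65.70646984690485, 'cx': 317.2413005511662, 'cy': 197.44676817851735, 'hand_eye': array([[-2.14452919e-04,  9.59816508e-01,  2.80628267e-01,
         7.18481709e-02],
       [ 9.99999971e-01,  1.75093346e-04,  1.65326998e-04,
        -4.65296690e-04],
       [ 1.09547440e-04,  2.80628295e-01, -9.59816518e-01,
        -1.67771264e-01],
       [ 0.00000000e+00,  0.00000000e+00,  0.00000000e+00,
         1.00000000e+00]]), 'shot': 3}
```

View pics/scene0.png

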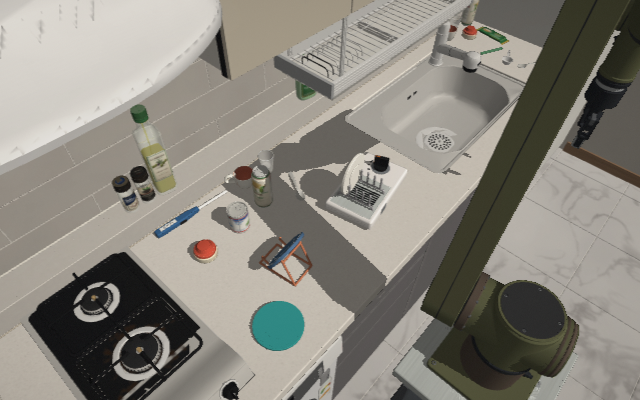

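View pics/top0.png

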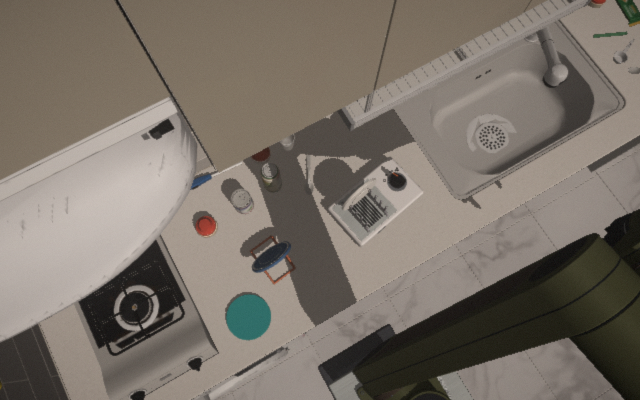

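View pics/wrist0.png

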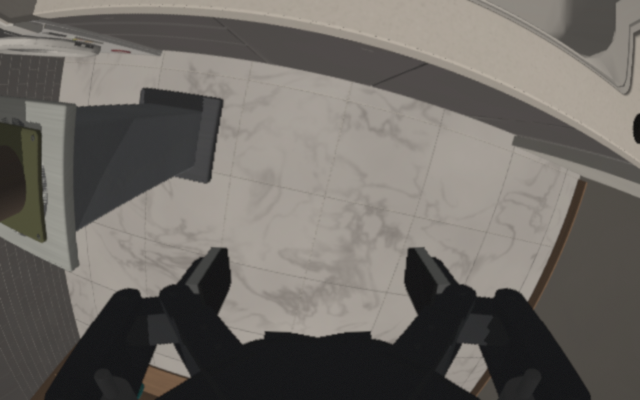

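The blue saucer is on the easel at scene (288,250) / top (272,256). The dryer is at scene (368,190) / top (377,202), and the turquoise disc at scene (278,325) is a decoy. Next I enlarge and measure.

```bash
cat >> h.py <<'E'
class Cam:
    def __init__(s,p,Rc=None,pos=None):
        s.f=200/np.tan(np.radians(p['vfov'])/2); s.c=np.array([p['cx'],p['cy']])
        s.fish='hand_eye' in p
        if s.fish:
            st=p['state']; T=np.eye(4); T[:3,:3]=R.from_euler('xyz',st['orientation'],degrees=True).as_matrix(); T[:3,3]=st['tool_pos']
            T=T@p['hand_eye']; s.R=T[:3,:3]; s.t=T[:3,3]
        else:
            s.R=R.from_euler('xyz',p['attitude'],degrees=True).as_matrix(); s.t=np.array(p['xyz'])
    def proj(s,X):
        X=np.atleast_2d(X); c=(X-s.t)@s.R; x,y,z=c[:,0],-c[:,1],-c[:,2]
        if s.fish:
            r=np.hypot(x,y); th=np.arctan2(r,z); k=s.f*th/np.maximum(r,1e-9)
        else: k=s.f/z
        return np.c_[x*k,y*k]+s.c
    def ray(s,uv):
        d=(np.array(uv,float)-s.c)/s.f
        if s.fish:
            th=np.linalg.norm(d); v=np.r_[d/max(th,1e-9)*np.sin(th),np.cos(th)]
        else: v=np.r_[d,1]
        v=s.R@np.array([v[0],-v[1],-v[2]]); return v/np.linalg.norm(v)
    def atz(s,uv,z):
        v=s.ray(uv); return s.t+v*(z-s.t[2])/v[2]
def tri(cs,uvs):
    A=0;b=0
    for c,u in zip(cs,uvs):
        v=c.ray(u); P=np.eye(3)-np.outer(v,v); A=A+P; b=b+P@c.t
    X=np.linalg.solve(A,b); return X,[np.linalg.norm(c.proj(X)[0]-u) for c,u in zip(cs,uvs)]
E
python3 - <<'E'
from h import *
import pickle
ps={}
for n in ['scene','top']:
    p=env.snapshot(n); ps[n]=p
    im=p['pixels'].copy()
    for t in ['saucer','dryer','easel','rack_saucer','dial','can','tin','red_timer','teaspoon']:
        for d in env.regions_of(p,t)[:3]:
            m=d['pixels']; ys,xs=np.nonzero(m)
            print(n,t,round(d['p'],2),np.round(d['box']),m.sum(),(xs.mean().round(1),ys.mean().round(1)))
            p.setdefault('m',{}).setdefault(t,[]).append(m)
pickle.dump(ps,open('ps.pkl','wb'))
a=cv2.resize(ps['scene']['pixels'][130:300,230:430],None,fx=4,fy=4,interpolation=cv2.INTER_CUBIC)[:600]
cv2.imwrite('pics/sc_crop.png',cv2.resize(ps['scene']['pixels'][140:290,230:430],None,fx=4,fy=4,interpolation=cv2.INTER_CUBIC))
cv2.imwrite('pics/top_crop.png',cv2.resize(ps['top']['pixels'][145:295,240:440],None,fx=4,fy=4,interpolation=cv2.INTER_CUBIC))
E
```

```text
scene saucer 0.64 [266. 232. 305. 268.] 358 (np.float64(285.5), np.float64(249.4))
scene saucer 0.64 [252. 301. 307. 352.] 2143 (np.float64(277.8), np.float64(325.4))
scene dryer 0.69 [326. 151. 408. 227.] 3127 (np.float64(367.8), np.float64(191.2))
scene dryer 0.37 [228. 201. 250. 234.] 637 (np.float64(237.9), np.float64(216.7))
scene easel 0.97 [258. 238. 312. 289.] 401 (np.float64(289.5), np.float64(261.6))
scene rack_saucer 0.35 [340. 154. 364. 194.] 555 (np.float64(351.5), np.float64(173.5))
scene dial 0.74 [372. 157. 386. 174.] 201 (np.float64(380.1), np.float64(163.0))
scene dial 0.36 [269. 232. 304. 267.] 359 (np.float64(285.9), np.float64(249.0))
scene can 0.67 [340. 153. 365. 191.] 509 (np.float64(352.2), np.float64(172.1))
scene can 0.66 [194. 240. 221. 264.] 449 (np.float64(205.2), np.float64(251.1))
scene tin 0.82 [230. 202. 250. 234.] 610 (np.float64(237.8), np.float64(216.8))
scene tin 0.59 [341. 153. 365. 193.] 538 (np.float64(352.0), np.float64(173.0))
scene teaspoon 0.48 [289. 169. 305. 200.] 160 (np.float64(296.2), np.float64(187.9))
top saucer 0.96 [226. 294. 274.
[... 236 characters left out ...]
. 294. 282.] 221 (np.float64(274.8), np.float64(260.6))
top rack_saucer 0.6 [342. 179. 376. 207.] 350 (np.float64(359.0), np.float64(193.6))
top dial 0.71 [388. 172. 404. 188.] 155 (np.float64(396.2), np.float64(180.0))
top dial 0.56 [327. 155. 423. 246.] 3886 (np.float64(376.3), np.float64(201.8))
top can 0.83 [261. 160. 283. 189.] 486 (np.float64(270.6), np.float64(177.4))
top can 0.64 [306. 160. 313. 194.] 114 (np.float64(308.4), np.float64(181.2))
top tin 0.79 [230. 187. 252. 213.] 446 (np.float64(241.7), np.float64(200.4))
top red_timer 0.66 [198. 212. 218. 236.] 445 (np.float64(206.3), np.float64(226.4))
top teaspoon 0.61 [306. 157. 315. 194.] 168 (np.float64(308.4), np.float64(177.6))
```

```bash
ls pics
```

```text
sc_crop.png
scene0.png
top0.png
top_crop.png
wrist0.png
```

View pics/sc_crop.png

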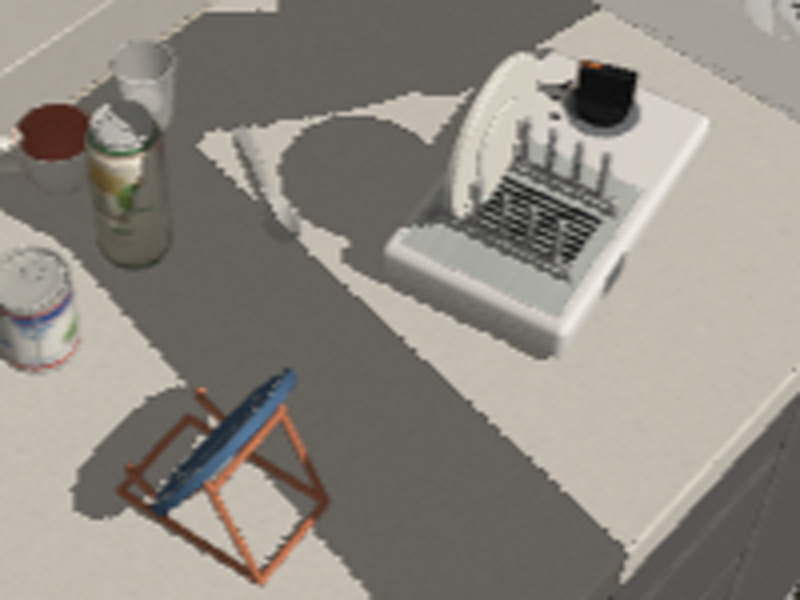

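View pics/top_crop.png

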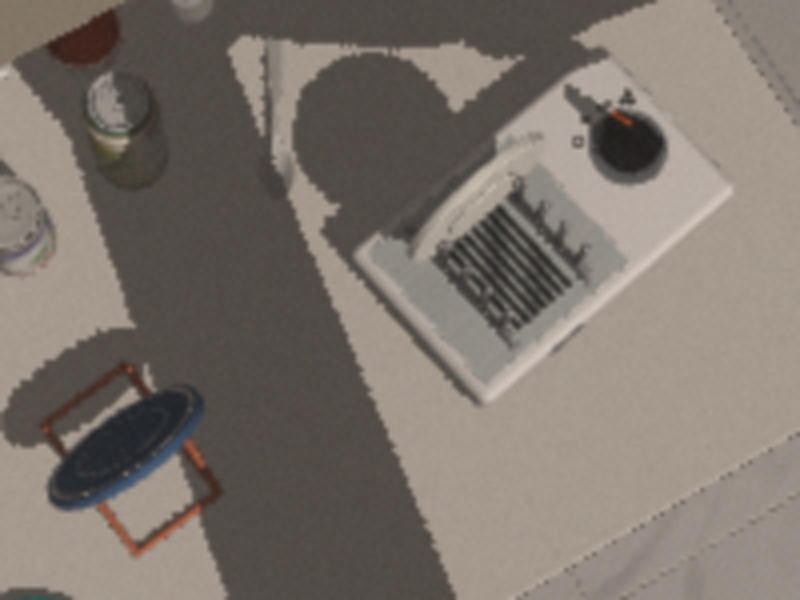

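Run:
```python
from h import *
import pickle
ps=pickle.load(open('ps.pkl','rb')); S=Cam(ps['scene']);T=Cam(ps['top'])
t=lambda u,v:(240+u/4,145+v/4); s=lambda u,v:(230+u/4,140+v/4)
for n,c,q in [('T left',T,t(357,255)),('T bot',T,t(483,395)),('T right',T,t(733,187)),('T top',T,t(603,50)),('S left',S,s(388,243)),('S bot',S,s(557,333)),('S right',S,s(708,125))]:
    print(n,c.atz(q,0.04).round(4))
print('dial', T.atz(t(628,140),0.083).round(3),'pointer',T.atz(t(620,117),0.083).round(3), 'S', S.atz(s(607,78),.083).round(3),'ptrS',S.atz(s(592,67),.083).round(3))
print('dial tri',tri([S,T],[s(607,72),t(630,140)]))
# saucer extremes: top ellipse
from scipy.optimize import least_squares
print('saucer tri',tri([S,T],[(285.7,249.2),(271.3,256.7)]))
```

```text
T left [ 0.5603 -0.0841  0.04  ]
T bot [ 0.4282 -0.1098  0.04  ]
T right [ 0.4692 -0.3466  0.04  ]
T top [ 0.6057 -0.3212  0.04  ]
S left [ 0.5626 -0.0844  0.04  ]
S bot [ 0.4254 -0.1027  0.04  ]
S right [ 0.4629 -0.336   0.04  ]
dial [ 0.529 -0.286  0.083] pointer [ 0.546 -0.29   0.083] S [ 0.527 -0.285  0.083] ptrS [ 0.542 -0.287  0.083]
dial tri (array([ 0.52718006, -0.28521624,  0.08878745]), [np.float64(0.09969177211336903), np.float64(0.10392022012116796)])
saucer tri (array([0.51504093, 0.1269551 , 0.07386999]), [np.float64(0.283113135473444), np.float64(0.25954561125750075)])
```

```bash
cat >> h.py <<'E'
import json,os
def rel(pos,Rt,st=None,cmd=None):
    """row numbers from current measured pose to target"""
    st=st or env.get_state()
    R0=R.from_euler('xyz',st['orientation'],degrees=True); 
    w=(R0.inv()*Rt).as_rotvec(degrees=True); d=R0.inv().apply(np.array(pos)-st['tool_pos'])
    print('row',w.round(2),d.round(4),' rows>=',max(np.linalg.norm(w)/8.59,np.linalg.norm(d)/.05).round(1))
def down(yaw): return R.from_euler('xyz',[180,0,yaw],degrees=True)
def wrist(n):
    st=env.get_state(); p=env.snapshot('wrist'); p['state']=st; save(p,n)
    import pickle; pickle.dump(p,open(n+'.pkl','wb')); return p
E
python3 - <<'E'
from h import *
rel([.50,-.24,.30],down(100))
E
```

```text
row [  0.    -0.   -87.24] [ 0.4346 -0.2305 -0.0946]  rows>= 10.2
```

```bash
python3 -m crank '[[[0,0,-87.2,0.435,-0.23,-0.095,1],[0,0,-87.2,0.435,-0.23,-0.095,1],[0,0,-87.2,0.435,-0.23,-0.095,1],[0,0,-87.2,0.435,-0.23,-0.095,1],[0,0,-87.2,0.435,-0.23,-0.095,1],[0,0,-87.2,0.435,-0.23,-0.095,1],[0,0,-87.2,0.435,-0.23,-0.095,1],[0,0,-87.2,0.435,-0.23,-0.095,1],[0,0,-87.2,0.435,-0.23,-0.095,1],[0,0,-87.2,0.435,-0.23,-0.095,1],[0,0,-87.2,0.435,-0.23,-0.095,1],[0,0,-87.2,0.435,-0.23,-0.095,1],[0,0,-87.2,0.435,-0.23,-0.095,1],[0,0,-87.2,0.435,-0.23,-0.095,1]]]' 40
python3 - <<'E'
from h import *
p=wrist('w1'); print(p['state'])
import pickle
p['m']={}
for t in ['dryer','rack_saucer','dial']:
    for d in env.regions_of(p,t)[:2]: print(t,d['p'],d['box'])
E
```

```text
t: 2.55
tool_pos: [0.4991, -0.2413, 0.3]
orientation: [-179.9, -0.0, 99.8]
wrist_force: [-0.6, 0.2, 0.5]
opening: 1.0
{'t': 2.55, 'qpos': array([-3.01493276e+01,  1.26331109e+01,  7.96853218e+01, -2.94149334e-02,
        8.77465913e+01, -3.99538175e+01]), 'joint_vel': array([-0.37390037, -0.01900301, -0.07260654,  0.16233342,  0.04564661,
       -0.12802368]), 'joint_torque': array([ 5.05910888e-01, -4.22787595e+01, -2.75547588e+01,  3.26866354e-02,
       -1.35552520e-03,  3.90554866e-03]), 'tool_pos': array([ 0.49909676, -0.24132425,  0.29998546]), 'orientation': array([-1.79931281e+02, -1.92267042e-02,  9.98056517e+01]), 'wrist_force': array([-0.6010864 ,  0.23960473,  0.46049367]), 'torque': array([-0.0183756 ,  0.01597386, -0.06133752]), 'opening': 0.9999402106057718}
dryer 0.65 [278.9, 56.8, 389.7, 227.2]
rack_saucer 0.81 [357.0, 62.5, 381.9, 170.6]
dial 0.94 [317.9, 187.2, 356.7, 219.0]
dial 0.64 [468.3, 2.2, 532.9, 43.3]
```

View pics/w1.png

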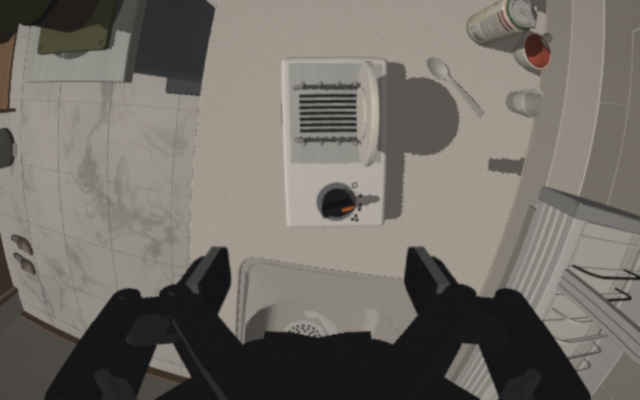

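Run:
```python
from h import *
import pickle
p=pickle.load(open('w1.pkl','rb'))
cv2.imwrite('pics/w1c.png',cv2.resize(p['pixels'][45:240,270:400],None,fx=4,fy=4,interpolation=cv2.INTER_CUBIC)[:780].copy()[:600]) 
cv2.imwrite('pics/w1c.png',cv2.resize(p['pixels'][50:240,265:405],None,fx=3.15,fy=3.15,interpolation=cv2.INTER_CUBIC))
C=Cam(p)
def model(x,y,yaw):
    Rz=R.from_euler('z',yaw,degrees=True).as_matrix(); o=np.array([x,y,0])
    P=[[-.075,.125,.04],[.075,.125,.04],[.075,-.125,.04],[-.075,-.125,.04]]
    P+=[[tx,.045+s*.036,.098] for s in (1,-1) for tx in (-.042,-.021,0,.021)]
    return np.array(P)@Rz.T+o
print(C.proj(model(.516,-.2154,10)).round(1))
```

```text
[[277.2  56.1]
 [386.7  57.3]
 [381.2 228.7]
 [281.4 229.3]
 [299.   83.1]
 [316.9  82.9]
 [334.8  83. ]
 [352.6  83.3]
 [299.6 143.2]
 [317.1 143. ]
 [334.7 143. ]
 [352.1 143.2]]
```

View pics/w1c.png

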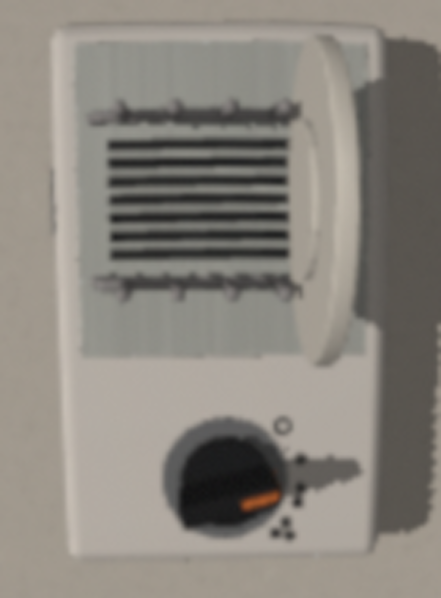

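Run:
```python
from h import *
import pickle
from scipy.optimize import least_squares
p=pickle.load(open('w1.pkl','rb')); W=Cam(p)
ps=pickle.load(open('ps.pkl','rb')); S=Cam(ps['scene']);T=Cam(ps['top'])
t=lambda u,v:(240+u/4,145+v/4); s=lambda u,v:(230+u/4,140+v/4); w=lambda u,v:(265+u/3.15,50+v/3.15)
def dl(a): return lambda i:[a*np.sign(i[0]),a*np.sign(i[1])]
obs=[]
def tine(i,sg): return [(-.042+.021*i),.045+sg*.036,.098]
for i,u in enumerate([122,178,233,286]): obs+=[(W,w(u,105),tine(i,1)),(W,w(u,287),tine(i,-1))]
# scene tines (row visible): y=-36 row tops
for i,(u,v) in zip([4-1,2,1,0],[(522,122),(551,130),(578,143),(606,153)]): obs.append((S,s(u,v),tine(i,-1)))
obs.append((W,w(228,477),[0,-.082,.047]))
nt=len(obs)
cor=[(W,w(383,38),1,1),(W,w(370,553),1,-1),(W,w(55,40),-1,1),(W,w(70,553),-1,-1),
(T,t(357,255),1,1),(T,t(483,395),-1,1),(T,t(733,187),-1,-1),(T,t(603,50),1,-1),(S,s(388,243),1,1),(S,s(557,333),-1,1),(S,s(708,125),-1,-1)]
def res(q,full=False):
    Rz=R.from_euler('z',q[2],degrees=True); o=np.array([q[0],q[1],0]); r=[]
    for c,u,P in obs: r.append(c.proj(Rz.apply(P)+o)[0]-u)
    for c,u,a,b in cor: r.append(c.proj(Rz.apply([a*(.075-q[3]),b*(.125-q[3]),.04])+o)[0]-u)
    r=np.array(r); return r if full else r.ravel()
f=least_squares(res,[.516,-.215,10,.004],loss='soft_l1'); print(f.x); print(res(f.x,True).round(1))
f2=least_squares(lambda q:np.r_[res(np.r_[q,.004],True)[:8].ravel(),res(np.r_[q,.004],True)[12:13].ravel()],[.516,-.215,10]);print('wrist tines+dial only',f2.x)
```

```text
[ 5.20313256e-01 -2.13741848e-01  1.01551684e+01  4.67118466e-03]
[[-1.1 -0.9]
 [-0.4  1.4]
 [-0.9 -1.1]
 [-0.6  1.2]
 [-0.5 -1. ]
 [-0.5  1.2]
 [ 0.4 -0.7]
 [ 0.1  1.3]
 [ 0.5 -1.7]
 [-0.2 -0.8]
 [-0.3 -1.1]
 [-0.6 -0.6]
 [-1.9  1.1]
 [-0.2 -2.3]
 [-0.9 -0.4]
 [ 1.3 -4. ]
 [ 0.4  0.4]
 [-1.8 -2.2]
 [-1.  -0.1]
 [-1.2 -0.6]
 [-1.3 -1.2]
 [-1.8 -0.8]
 [-0.2 -1.9]
 [-0.9 -3. ]]
wrist tines+dial only [ 0.52116938 -0.21320846 10.53339542]
```

Run:
```python
from h import *
import pickle
ps=pickle.load(open('ps.pkl','rb')); S=Cam(ps['scene']);T=Cam(ps['top'])
t=lambda u,v:(240+u/4,145+v/4)
a=T.atz(t(50,490),.07);b=T.atz(t(205,400),.07); d=a-b; print(a,b,np.linalg.norm(d),np.degrees(np.arctan2(d[1],d[0])))
c=T.atz(t(135,555),.003);e=T.atz(t(220,490),.003); d=c-e; print(c,e,np.degrees(np.arctan2(d[1],d[0])), np.linalg.norm(d))
yaw=np.degrees(np.arctan2(d[1],d[0]))
rel([.42,.10,.30],down(95))
```

```text
[0.51448242 0.18494355 0.07      ] [0.51648425 0.06345838 0.07      ] 0.12150166595145877 90.94403123375314
[0.45633983 0.15682033 0.003     ] [0.46673166 0.08222856 0.003     ] 97.93117314714334 0.07531216830629171
row [-0.02 -0.01  4.84] [ 0.3498 -0.0201  0.0004]  rows>= 7.0
```

Run:
```python
from h import *
rel([.47,.07,.30],down(95))
```

```text
row [-0.02 -0.01  4.84] [3.117e-01 2.400e-02 3.000e-04]  rows>= 6.3
```

```bash
python3 -m crank '[[[0,0,4.8,0.31,0.024,0,0.6],[0,0,4.8,0.31,0.024,0,0.6],[0,0,4.8,0.31,0.024,0,0.6],[0,0,4.8,0.31,0.024,0,0.6],[0,0,4.8,0.31,0.024,0,0.6],[0,0,4.8,0.31,0.024,0,0.6],[0,0,4.8,0.31,0.024,0,0.6],[0,0,4.8,0.31,0.024,0,0.6],[0,0,4.8,0.31,0.024,0,0.6],[0,0,4.8,0.31,0.024,0,0.6]]]'
python3 - <<'E'
from h import *
p=wrist('w2'); print(p['state']['tool_pos'],p['state']['orientation'],p['state']['opening'])
for t in ['saucer','easel']:
    for d in env.regions_of(p,t)[:2]: print(t,d['p'],d['box'])
E
```

```text
t: 3.75
tool_pos: [0.4708, 0.0674, 0.3004]
orientation: [-180.0, 0.0, 95.0]
wrist_force: [0.5, 0.2, 0.1]
opening: 0.601
[0.47075826 0.06739616 0.30035597] [-1.79994582e+02  4.88147438e-02  9.50356718e+01] 0.6008410522066447
saucer 0.88 [333.7, 70.8, 381.1, 170.0]
saucer 0.67 [247.8, 1.5, 331.0, 68.6]
easel 0.72 [316.2, 93.4, 397.1, 149.7]
easel 0.39 [278.8, 250.9, 373.9, 339.5]
```

View pics/w2.png

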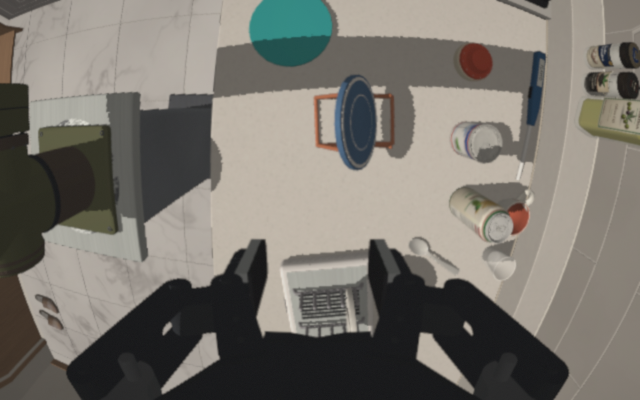

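Candidates: the blue disc on the copper easel at wrist (356,121) matches the description. The turquoise disc lying flat at (290,30) is the decoy. I'll check an enlarged crop and fit the pose from the outlines.

```bash
cat > fit.py <<'E'
from h import *
import pickle
from scipy.optimize import least_squares
from scipy.spatial import cKDTree
p=pickle.load(open('w2.pkl','rb')); W=Cam(p)
ps=pickle.load(open('ps.pkl','rb')); S=Cam(ps['scene']);T=Cam(ps['top'])
def sil(c,X,Rm):
    th=np.linspace(0,2*np.pi,180); pts=[]
    for z,r in ((.003,.062),(.011,.062)):
        pts.append(c.proj(np.c_[r*np.cos(th),r*np.sin(th),0*th+z-.007]@Rm.T+X))
    h=cv2.convexHull(np.vstack(pts).astype(np.float32))[:,0]
    # densify
    h2=np.vstack([h,h[:1]]); out=[np.linspace(a,b,8,endpoint=False) for a,b in zip(h2[:-1],h2[1:])]
    return np.vstack(out)
def Rs(yaw,tilt): # z: away and up by tilt
    c,s=np.cos(np.radians(tilt)),np.sin(np.radians(tilt))
    z=np.array([c,0,s]);x=np.array([-s,0,c]); y=np.cross(z,x)
    return R.from_euler('z',yaw,degrees=True).as_matrix()@np.c_[x,y,z]
def blue(im,box):
    a,b,c,d=box; hsv=cv2.cvtColor(im,cv2.COLOR_BGR2HSV); m=np.zeros(im.shape[:2],np.uint8)
    mm=(hsv[...,0]>100)&(hsv[...,0]<125)&(hsv[...,1]>70); m[b:d,a:c]=mm[b:d,a:c]*255
    m=cv2.morphologyEx(m,cv2.MORPH_CLOSE,np.ones((5,5),np.uint8))
    cs,_=cv2.findContours(m,cv2.RETR_EXTERNAL,cv2.CHAIN_APPROX_NONE); k=max(cs,key=cv2.contourArea); 
    return cv2.convexHull(k)[:,0].astype(float), k[:,0].astype(float)
if __name__=='__main__':
    data=[(W,blue(p['pixels'],(325,60,395,180))[1],1.),(S,blue(ps['scene']['pixels'],(262,225,312,275))[1],1.),(T,blue(ps['top']['pixels'],(245,235,300,280))[1],1.)]
    def go(data):
        def res(q):
            r=[]
            for c,k,w in data:
                h=sil(c,q[:3],Rs(q[3],q[4])); d,i=cKDTree(h).query(k); r.append(d*w)
            return np.r_[np.concatenate(r),(q[4]-30)*1.]
        f=least_squares(res,[.515,.127,.075,4,30],loss='soft_l1'); return f
    for nm,dd in (('all',data),('W',data[:1]),('W+S',data[:2]),('S+T',data[1:])):
        f=go(dd); q=f.x; print(nm,q.round(4)); print([cKDTree(sil(c,q[:3],Rs(q[3],q[4]))).query(k)[0].mean().round(2) for c,k,w in data])
    q=go(data).x
    im=cv2.resize(p['pixels'][60:180,300:410],None,fx=5,fy=5,interpolation=cv2.INTER_CUBIC)
    for u in sil(W,q[:3],Rs(q[3],q[4])): cv2.circle(im,tuple(int(round(v)) for v in ((u-[300,60]+.5)*5)),1,(0,255,0),-1)
    cv2.imwrite('pics/fit_%d.png'%np.random.randint(1e6),im)
E
python3 fit.py; ls pics/fit*
```

```text
all [ 0.519   0.1298  0.0627  3.039  28.8006]
[np.float64(2.0), np.float64(0.68), np.float64(1.02)]
W [ 0.5209  0.1287  0.0375  3.9884 29.4229]
[np.float64(1.18), np.float64(2.86), np.float64(1.96)]
W+S [ 0.52    0.1291  0.0558  3.8056 29.7682]
[np.float64(2.0), np.float64(1.23), np.float64(1.33)]
S+T [ 0.5198  0.1228  0.0675  3.9989 29.9992]
[np.float64(3.35), np.float64(0.95), np.float64(1.21)]
pics/fit_411755.png
```

```bash
mv pics/fit_*.png pics/fit1.png
python3 - <<'E'
from fit import *
im=p['pixels'].copy()
a=cv2.resize(im[60:180,300:410],None,fx=5,fy=5,interpolation=cv2.INTER_NEAREST)
k=blue(p['pixels'],(325,60,395,180))[1]
for u in k: cv2.circle(a,tuple(int(v) for v in ((u-[300,60]+.5)*5)),1,(0,0,255),-1)
b=cv2.imread('pics/fit1.png'); 
cv2.imwrite('pics/fit2.png',cv2.resize(np.hstack([a,b]),None,fx=.7,fy=.7,interpolation=cv2.INTER_AREA))
E
```

```text
(no output)
```

View pics/fit2.png

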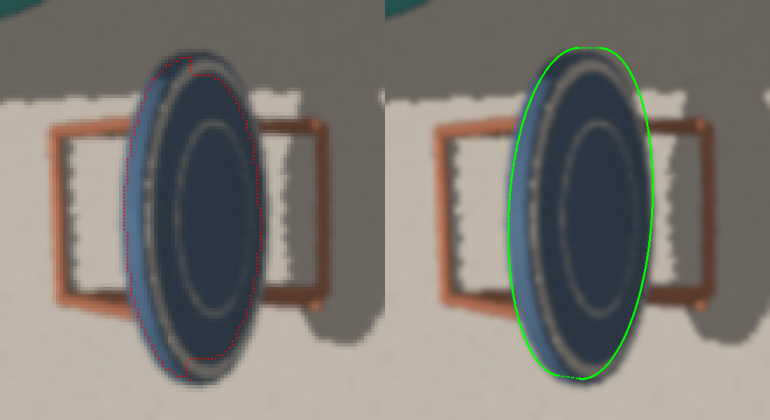

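Run:
```python
from fit import *
im=p['pixels']
a=cv2.resize(im[70:175,325:390],None,fx=5.7,fy=5.7,interpolation=cv2.INTER_CUBIC)
g=ps['scene']['pixels'][228:272,260:310]; h=ps['top']['pixels'][236:278,248:300]
b=np.vstack([cv2.resize(g,(400,352),interpolation=cv2.INTER_CUBIC)[:300],cv2.resize(h,(400,323),interpolation=cv2.INTER_CUBIC)[:298]])
b=b[:598]
print(a.shape,b.shape)
cv2.imwrite('pics/out1.png',np.hstack([a[:598],b]))
```

```text
(598, 370, 3) (598, 400, 3)
```

View pics/out1.png

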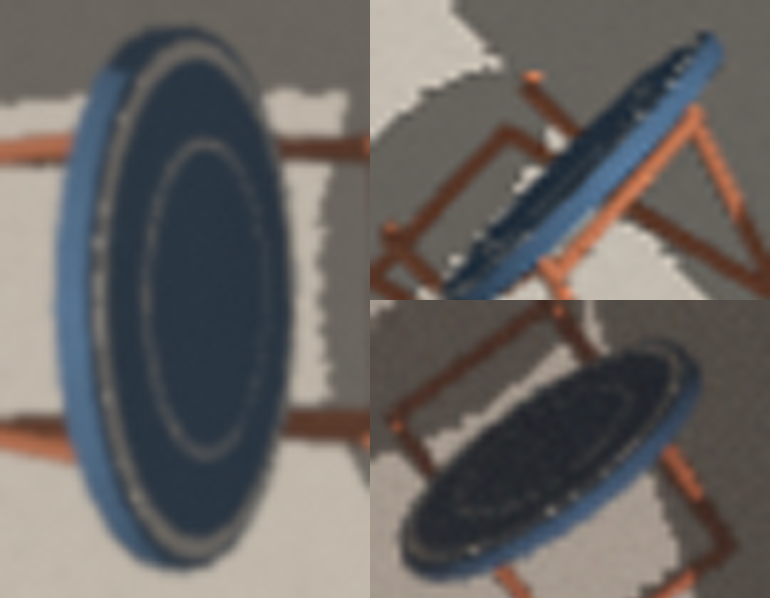

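```bash
cat > fit3.py <<'E'
from fit import *
wp=np.array([(54,300),(60,200),(75,120),(100,65),(130,35),(170,25),(215,35),(250,75),(275,130),(290,210),(293,300),(283,400),(265,470),(235,535),(200,568),(170,572),(135,560),(105,520),(80,450),(62,380)])/5.7+[325,70]-.4
tp=(np.array([(402,545),(402,520),(425,485),(480,430),(550,380),(610,350),(660,340),(690,355),(700,380),(685,420),(640,475),(580,530),(520,565),(460,580),(420,575)])-[370,300])/7.69+[248,236]-.4
sp=(np.array([(722,50),(715,70),(690,110),(640,170),(590,220),(540,262),(500,290),(705,32),(690,38),(640,82),(580,140),(520,200),(470,258),(448,285)])-[370,0])/8+[260,228]-.4
data=[(W,wp),(S,sp),(T,tp)]
def go(ii,tw=1.):
    def res(q):
        r=[]
        for i in ii:
            c,k=data[i]; h=sil(c,q[:3],Rs(q[3],q[4])); d,_=cKDTree(h).query(k); r.append(d)
        return np.r_[np.concatenate(r),(q[4]-30)*tw]
    return least_squares(res,[.515,.127,.072,4,30],loss='soft_l1').x
for ii in ([0,1,2],[0],[0,1],[0,2],[1,2]):
    q=go(ii); print(ii,q.round(4),[cKDTree(sil(c,q[:3],Rs(q[3],q[4]))).query(k)[0].mean().round(2) for c,k in data])
E
python3 fit3.py
```

```text
[0, 1, 2] [ 0.5178  0.1272  0.0662  3.9926 29.9819] [np.float64(1.0), np.float64(0.65), np.float64(0.6)]
[0] [ 0.5183  0.1281  0.0663  4.     30.    ] [np.float64(0.94), np.float64(0.73), np.float64(0.66)]
[0, 1] [ 0.5172  0.128   0.0693  4.     30.    ] [np.float64(1.02), np.float64(0.74), np.float64(0.65)]
[0, 2] [ 0.5189  0.1282  0.0617  4.     30.    ] [np.float64(0.96), np.float64(0.78), np.float64(0.65)]
[1, 2] [ 0.515  0.127  0.072  4.    30.   ] [np.float64(1.84), np.float64(0.68), np.float64(0.62)]
```

```bash
cat >> fit3.py <<'E'
from scipy.optimize import minimize
def go2(ii,sc=(1,1,1)):
    def cost(q):
        r=0
        for i in ii:
            c,k=data[i]; h=sil(c,q[:3]/100,Rs(q[3],q[4]*10)); d,_=cKDTree(h).query(k); r+=np.sqrt(1+d**2).sum()-len(d)
        return r+((q[4]-3)/.1)**2+((q[2]-7.0)/.2)**2
    return minimize(cost,[51.5,12.7,7,4,3],method='Nelder-Mead',options=dict(initial_simplex=np.array([[51.5,12.7,7,4,3]]+[list(np.array([51.5,12.7,7,4,3])+np.eye(5)[i]*[1,1,.5,3,.15][i]) for i in range(5)]),maxiter=600,xatol=1e-4)).x
print('NM')
for ii in ([0,1,2],[0],[0,1],[0,2],[1,2]):
    q=go2(ii); qq=np.r_[q[:3]/100,q[3],q[4]*10]; print(ii,qq.round(4),[cKDTree(sil(c,qq[:3],Rs(qq[3],qq[4]))).query(k)[0].mean().round(2) for c,k in data])
E
python3 fit3.py | sed -n '/NM/,$p'
```

```text
NM
[0, 1, 2] [ 0.5179  0.1281  0.068   6.9895 29.2687] [np.float64(0.52), np.float64(0.54), np.float64(0.43)]
[0] [ 0.5183  0.1285  0.0693  7.0343 29.0905] [np.float64(0.44), np.float64(0.84), np.float64(0.61)]
[0, 1] [ 0.5181  0.1283  0.0681  6.7426 29.1884] [np.float64(0.44), np.float64(0.6), np.float64(0.51)]
[0, 2] [ 0.5181  0.1281  0.069   6.8102 29.1886] [np.float64(0.48), np.float64(0.69), np.float64(0.51)]
[1, 2] [ 0.5163  0.127   0.0694  7.153  29.8581] [np.float64(1.43), np.float64(0.39), np.float64(0.34)]
```

```bash
cat >> h.py <<'E'
C0=np.array([.518,.128,.0690]); YE=7.0
def easelR(yaw=YE,tilt=30):
    a=np.radians(tilt); Rz=R.from_euler('z',yaw,degrees=True).as_matrix()
    n=Rz@[np.cos(a),0,np.sin(a)]; u=Rz@[-np.sin(a),0,np.cos(a)]; y=Rz@[0,1,0]
    return R.from_matrix(np.c_[y,n,-u]),u,n
E
python3 - <<'E'
from h import *
Rt,u,n=easelR(); print(C0+u*.119); rel(C0+u*.119,Rt)
E
```

```text
[0.4589435  0.12074877 0.17205702]
row [-30.01   0.53  -1.93] [ 0.0539 -0.0071  0.1282]  rows>= 3.5
```

```bash
python3 -m crank '[[[-30,0.5,-1.9,0.054,-0.007,0.02,0.5],[-30,0.5,-1.9,0.054,-0.007,0.05,0.5],[-30,0.5,-1.9,0.054,-0.007,0.09,0.5],[-30,0.5,-1.9,0.054,-0.007,0.128,0.5],[-30,0.5,-1.9,0.054,-0.007,0.128,0.5],[-30,0.5,-1.9,0.054,-0.007,0.128,0.5],[-30,0.5,-1.9,0.054,-0.007,0.128,0.5]]]'
python3 - <<'E'
from h import *
p=wrist('w3'); print(p['state']['qpos'].round(1)); C=Cam(p)
Rt,u,n=easelR(); rel(C0+u*.039,Rt,p['state'])
im=p['pixels']; from fit import Rs,sil
for v in sil(C,C0,Rs(YE,30)): cv2.circle(im,tuple(int(round(a)) for a in v),0,(0,255,0),-1)
cv2.imwrite('pics/w3o.png',im)
E
```

```text
t: 4.6
tool_pos: [0.4592, 0.1218, 0.1729]
orientation: [150.0, 0.0, 97.0]
wrist_force: [-0.2, -0.2, 0.7]
opening: 0.499
[ 11.7  -0.8 124.5  -5.3  26.6   8.8]
row [-0.05 -0.    0.05] [-0.001  -0.0007  0.0805]  rows>= 1.6
```

View pics/w3o.png

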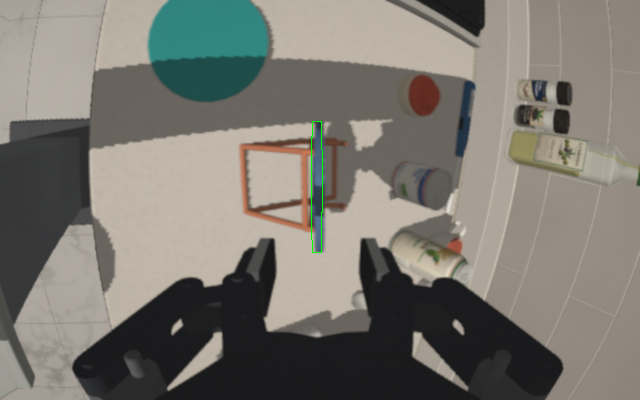

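The model outline lies on the edge-on blue saucer (318,187), centred between the fingers. Next I descend along its plane.

```bash
python3 -m crank '[[[0,0,0,-0.001,0,0.02,0.5],[0,0,0,-0.001,0,0.04,0.5],[0,0,0,-0.001,0,0.06,0.5],[0,0,0,-0.001,0,0.08,0.5],[0,0,0,-0.001,0,0.08,0.5],[0,0,0,-0.001,0,0.08,0.5]]]'
python3 - <<'E'
from h import *
p=wrist('w4'); print(p['state']['qpos'].round(1)); C=Cam(p)
E
```

```text
t: 5.25
tool_pos: [0.5013, 0.1264, 0.1046]
orientation: [149.9, 0.0, 97.1]
wrist_force: [0.6, -0.1, 0.3]
opening: 0.499
[ 11.   10.3 127.1  -9.   12.7  12.2]
```

View pics/w4.png

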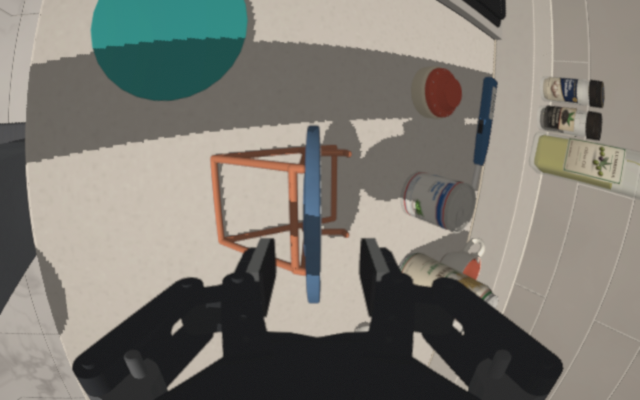

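```bash
python3 -m crank '[[[0,0,0,0,-0.002,0,0.5],[0,0,0,0,-0.002,0,0.3],[0,0,0,0,-0.002,0,0],[0,0,0,0,-0.002,0,0],[0,0,0,0,-0.002,0,0],[0,0,0,0,-0.002,0,0],[0,0,0,0,-0.002,0,0],[0,0,0,0,-0.002,0,0]]]' 40
python3 - <<'E'
from h import *
s=env.get_state(); print(s['torque'],s['qpos'].round(1))
E
```

```text
t: 6.1
tool_pos: [0.4967, 0.126, 0.1021]
orientation: [150.0, 0.0, 97.1]
wrist_force: [-0.6, 0.6, -0.3]
opening: -0.004
[-0.00825078  0.26616616 -0.02772787] [ 11.   10.3 127.6  -9.3  12.3  12.5]
```

Run:
```python
from h import *
p=wrist('w5');print(p['state']['tool_pos'],p['state']['opening'])
p=env.snapshot('scene'); cv2.imwrite('pics/s5.png',cv2.resize(p['pixels'][180:300,220:360],None,fx=5,fy=5,interpolation=cv2.INTER_CUBIC))
```

```text
[0.49669133 0.12599923 0.10207069] -0.0036216510041472113
```

View pics/w5.png

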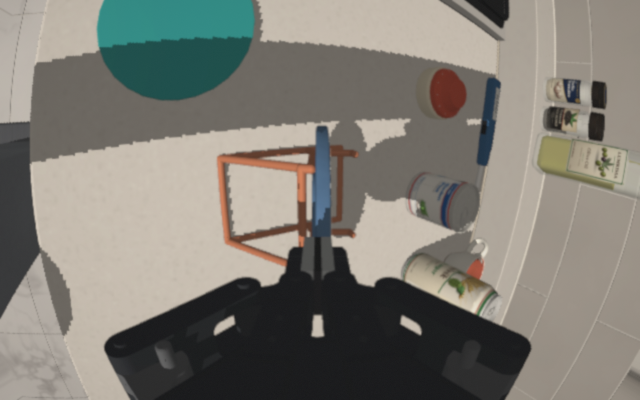

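View pics/s5.png

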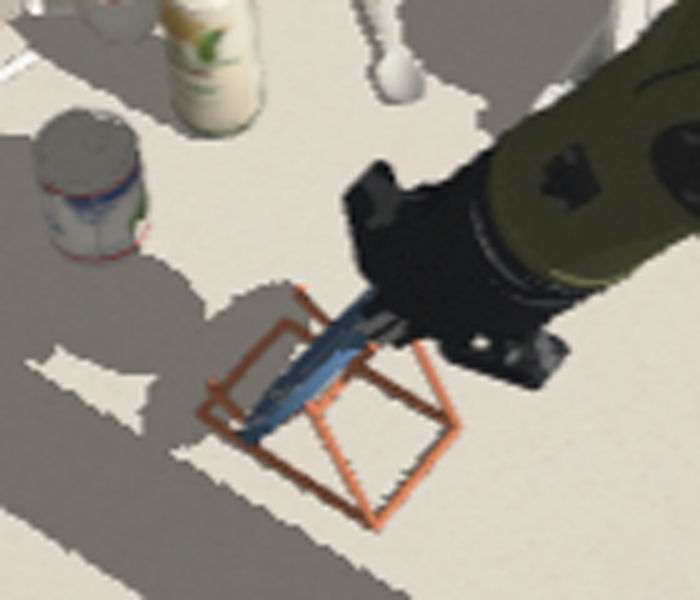

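Run:
```python
from h import *
a=cv2.imread('pics/w5.png')[110:320,250:400]; b=cv2.imread('pics/w4.png')[110:320,250:400]
cv2.imwrite('pics/w45.png',cv2.resize(np.hstack([b,a]),None,fx=2.6,fy=2.6,interpolation=cv2.INTER_CUBIC))
```

```text
(no output)
```

View pics/w45.png

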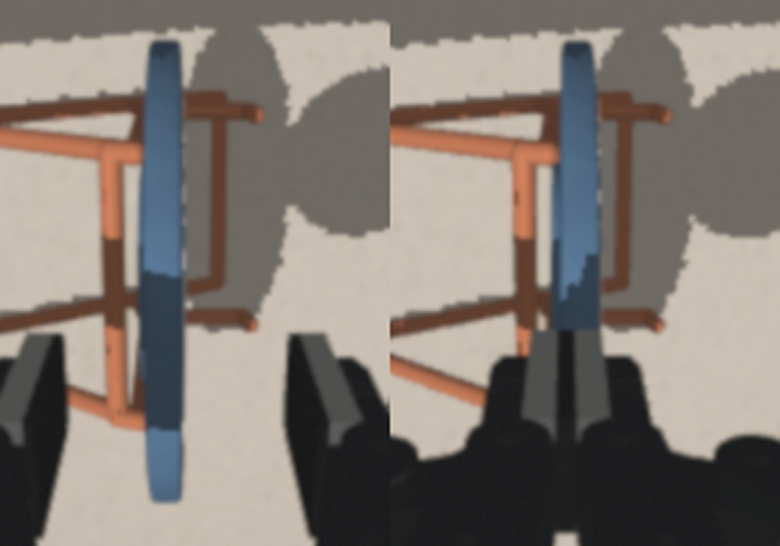

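Run:
```python
from h import *
import pickle
from fit import Rs,sil
o=[]
for n in ('w4','w5'):
    p=pickle.load(open(n+'.pkl','rb')); C=Cam(p); st=p['state']; im=p['pixels'].copy()
    h=sil(C,C0,Rs(YE,30)); print(n,h.min(0),h.max(0))
    T=R.from_euler('xyz',st['orientation'],degrees=True)
    for z in (-.008,0,.011):
        for x in (-.011,.011): print(z,x,C.proj(T.apply([x,0,z])+st['tool_pos']).round(0))
    print('saucer centre in tool',T.inv().apply(C0-st['tool_pos']))
    for v in h: cv2.circle(im,tuple(int(round(a)) for a in v),0,(0,255,0),-1)
    o.append(im[110:320,250:400])
cv2.imwrite('pics/w45b.png',cv2.resize(np.hstack(o),None,fx=2.6,fy=2.6,interpolation=cv2.INTER_CUBIC))
p=env.snapshot('top'); cv2.imwrite('pics/t5.png',cv2.resize(p['pixels'][180:300,210:350],None,fx=5,fy=5,interpolation=cv2.INTER_CUBIC))
```

```text
w4 [302.76486 124.53652] [318.5506  302.36804]
-0.008 -0.011 [[317. 258.]]
-0.008 0.011 [[317. 222.]]
0 -0.011 [[317. 252.]]
0 0.011 [[317. 217.]]
0.011 -0.011 [[317. 244.]]
0.011 0.011 [[317. 211.]]
saucer centre in tool [-0.00041862 -0.00340776  0.03918988]
w5 [313.1388  124.84811] [328.9208 302.5048]
-0.008 -0.011 [[317. 258.]]
-0.008 0.011 [[317. 222.]]
0 -0.011 [[317. 252.]]
0 0.011 [[317. 217.]]
0.011 -0.011 [[317. 244.]]
0.011 0.011 [[317. 211.]]
saucer centre in tool [-0.0006467   0.00199337  0.03933626]
```

View pics/w45b.png

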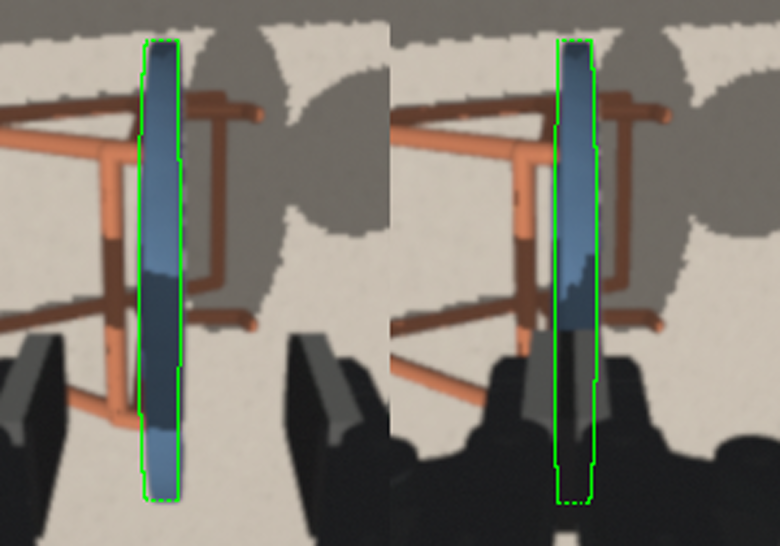

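View pics/t5.png

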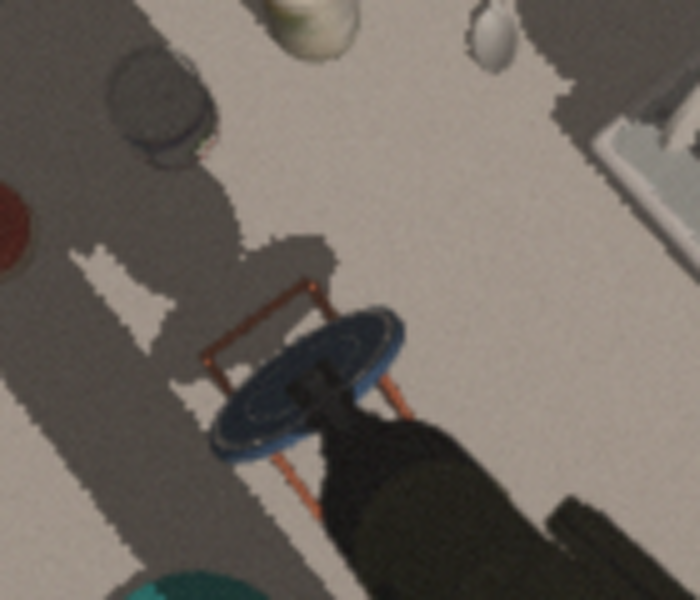

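Run:
```python
from h import *
import pickle
p=pickle.load(open('w5.pkl','rb')); C=Cam(p); H=p['hand_eye']
def tool(uv,y):
    v=H[:3,:3]@(C.R.T@C.ray(uv)); c=H[:3,3]; k=(y-c[1])/v[1]; return c+v*k
# open: inner tip corners
for uv,y in (((228,250),-.0425),((407,250),.0425),((274,240),-.02125),((361,240),.02125)): print(uv,tool(uv,y).round(4))
# side x=+-0.011: which z for closed pad v=237
for x in (.011,0,-.011):
    v=H[:3,:3]@(C.R.T@C.ray((317,237))); k=(x-H[0,3])/v[0]; print(x,(H[:3,3]+v*k).round(4))
im=cv2.imread('pics/w5.png'); cv2.imwrite('pics/w5z.png',cv2.resize(im[220:345,270:370],None,fx=5,fy=4.7,interpolation=cv2.INTER_NEAREST))
```

```text
(228, 250) [ 0.0077 -0.0425 -0.038 ]
(407, 250) [ 0.0084  0.0425 -0.0394]
(274, 240) [ 0.0092 -0.0212 -0.0285]
(361, 240) [ 0.0106  0.0213 -0.0315]
0.011 [ 0.011  -0.     -0.0285]
0 [ 0.     -0.0001 -0.0033]
-0.011 [-0.011  -0.0001  0.0219]
```

View pics/w5z.png

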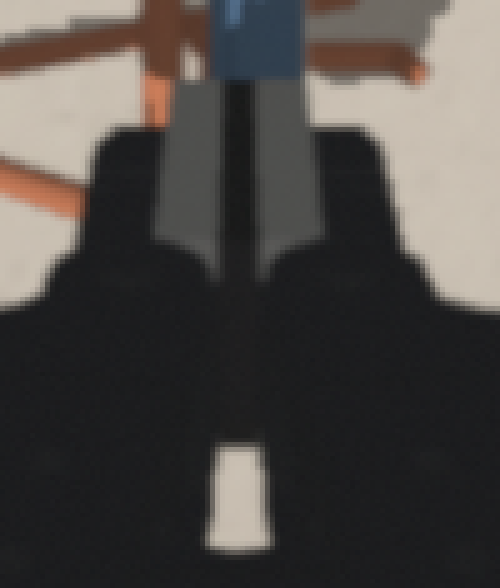

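Run:
```python
from h import *
import pickle
p=pickle.load(open('w5.pkl','rb')); st=p['state']; T=R.from_euler('xyz',st['orientation'],degrees=True)
ps=pickle.load(open('ps.pkl','rb')); S=Cam(ps['scene']);Tc=Cam(ps['top'])
for z in (-.054,-.028,0,.011):
    X=T.apply([0,0,z])+st['tool_pos']; print(z,X.round(3),'s5 crop',((S.proj(X)[0]-[220,180])*5).round(),'t5 crop',((Tc.proj(X)[0]-[210,180])*5).round())
```

```text
-0.054 [0.47  0.123 0.149] s5 crop [399. 305.] t5 crop [342. 431.]
-0.028 [0.483 0.124 0.126] s5 crop [378. 319.] t5 crop [331. 417.]
0 [0.497 0.126 0.102] s5 crop [356. 334.] t5 crop [319. 403.]
0.011 [0.502 0.127 0.093] s5 crop [348. 340.] t5 crop [314. 398.]
```

The pads closed empty. In the picture the tips end about 28 mm behind the reported TCP, instead of 11 mm ahead of it, so they shut just above the saucer's edge. I'll open, go 25 mm deeper, and look before closing.

```bash
python3 -m crank '[[[0,0,0,0,0.002,-0.01,0.45],[0,0,0,0,0.002,-0.01,0.45],[0,0,0,0,0.002,-0.01,0.45],[0,0,0,0,0.002,-0.01,0.45],[0,0,0,0,0.002,0,0.45],[0,0,0,0,0.002,0.012,0.45],[0,0,0,0,0.002,0.025,0.45],[0,0,0,0,0.002,0.025,0.45],[0,0,0,0,0.002,0.025,0.45],[0,0,0,0,0.002,0.025,0.45],[0,0,0,0,0.002,0.025,0.45]]]' 40
python3 - <<'E'
from h import *
from fit import Rs,sil
p=wrist('w6'); print(p['state']['qpos'].round(1),p['state']['wrist_force']); C=Cam(p); st=p['state']
T=R.from_euler('xyz',st['orientation'],degrees=True); print(T.inv().apply(C0-st['tool_pos']))
im=p['pixels']
for v in sil(C,C0,Rs(YE,30)): cv2.circle(im,tuple(int(round(a)) for a in v),0,(0,255,0),-1)
cv2.imwrite('pics/w6o.png',im)
E
```

```text
t: 7.35
tool_pos: [0.5108, 0.1278, 0.0818]
orientation: [150.0, 0.0, 97.1]
wrist_force: [-0.3, 0.5, 0.2]
opening: 0.447
[ 10.9  13.8 127.8 -12.7   8.6  15.8] [-0.26937586  0.49094398  0.22747228]
[-0.00066165 -0.00021835  0.01467896]
```

View pics/w6o.png

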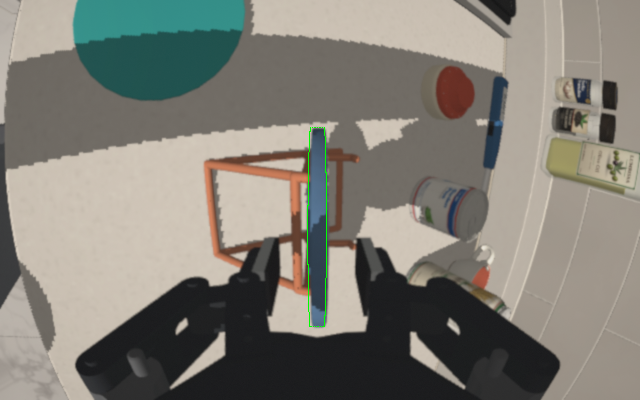

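```bash
python3 -m crank '[[[0,0,0,0,0,0,0.3],[0,0,0,0,0,0,0],[0,0,0,0,0,0,0],[0,0,0,0,0,0,0],[0,0,0,0,0,0,0],[0,0,0,0,0,0,0],[0,0,0,0,0,0,0]]]' 50
python3 - <<'E'
from h import *
p=wrist('w7')
im=p['pixels']
cv2.imwrite('pics/w7z.png',cv2.resize(im[110:350,250:400],None,fx=2.5,fy=2.5,interpolation=cv2.INTER_CUBIC))
E
```

```text
t: 8.1
tool_pos: [0.5113, 0.1279, 0.0821]
orientation: [149.9, 0.0, 97.1]
wrist_force: [-2.2, -0.1, 5.2]
opening: 0.08
```

View pics/w7z.png

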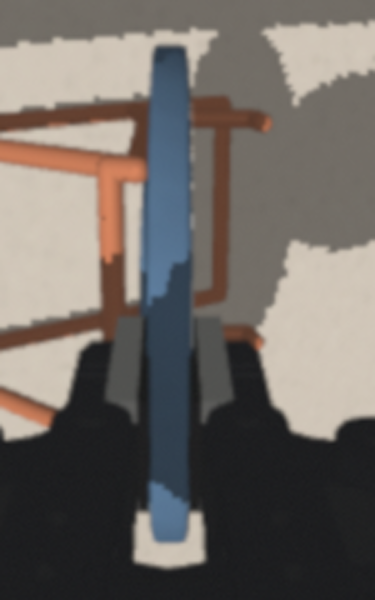

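Gripped (opening 0.08, saucer edge between the pads at (317,250)). Lifting along the saucer's plane.

```bash
python3 -m crank '[[[0,0,0,0,0,-0.005,0],[0,0,0,0,0,-0.012,0],[0,0,0,0,0,-0.025,0],[0,0,0,0,0,-0.05,0],[0,0,0,0,0,-0.075,0],[0,0,0,0,0,-0.1,0],[0,0,0,0,0,-0.13,0],[0,0,0,0,0,-0.16,0],[0,0,0,0,0,-0.16,0],[0,0,0,0,0,-0.16,0]]]' 50
python3 - <<'E'
from h import *
p=wrist('w8')
im=p['pixels']; print(p['state'])
rel([.45,-.05,.33],down(100.3),p['state'])
E
```

```text
t: 9.15
tool_pos: [0.4304, 0.1178, 0.22]
orientation: [150.0, -0.0, 97.1]
wrist_force: [0.7, -0.1, -1.0]
opening: 0.082
{'t': 9.15, 'qpos': array([ 12.09688505,  -7.90320948, 121.8176702 ,  -4.19092239,
        36.24657376,   7.69778542]), 'joint_vel': array([-0.18362596,  2.26166642,  0.70534996, -0.20693684, -0.51615788,
        0.15311164]), 'joint_torque': array([ 8.83731782e-02, -1.81049842e+01, -2.67011636e+01, -2.56341593e-01,
       -3.27654295e+00, -8.54861573e-03]), 'tool_pos': array([0.43037172, 0.11784942, 0.21997446]), 'orientation': array([ 1.49995029e+02, -1.02699246e-02,  9.71222202e+01]), 'wrist_force': array([ 0.70190932, -0.12856316, -1.03727046]), 'torque': array([-0.07237948,  0.38986799,  0.04025269]), 'opening': 0.08171367290974307}
row [30.    0.82 -3.11] [-0.169   0.0539 -0.096 ]  rows>= 4.0
```

View pics/w8.png

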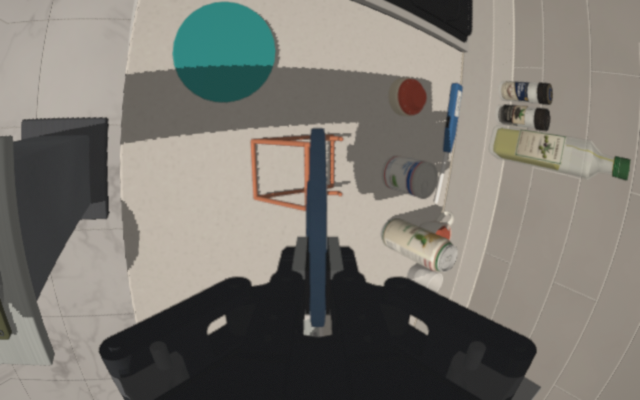

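Run:
```python
from h import *
rel([.4815,-.174,.24],down(100.3))
```

```text
row [29.89  0.84 -3.11] [-0.2958  0.0232 -0.0108]  rows>= 5.9
```

```bash
python3 -m crank '[[[6,0.2,-0.6,-0.02,0.002,-0.03,0],[12,0.4,-1.2,-0.05,0.004,-0.04,0],[18,0.5,-1.8,-0.085,0.006,-0.04,0],[24,0.7,-2.5,-0.12,0.01,-0.04,0],[29.9,0.84,-3.1,-0.155,0.013,-0.03,0],[29.9,0.84,-3.1,-0.19,0.015,-0.025,0],[29.9,0.84,-3.1,-0.225,0.018,-0.02,0],[29.9,0.84,-3.1,-0.255,0.02,-0.015,0],[29.9,0.84,-3.1,-0.28,0.022,-0.011,0],[29.9,0.84,-3.1,-0.296,0.023,-0.011,0],[29.9,0.84,-3.1,-0.296,0.023,-0.011,0],[29.9,0.84,-3.1,-0.296,0.023,-0.011,0],[29.9,0.84,-3.1,-0.296,0.023,-0.011,0]]]' 50
python3 - <<'E'
from h import *
p=wrist('w9'); C=Cam(p); im=p['pixels']
q=(.5207,-.2135,10.3); Rz=R.from_euler('z',q[2],degrees=True)
P=[[tx,.045+s*.036,.098] for s in (1,-1) for tx in (-.042,-.021,0,.021,.042)]
uv=C.proj(Rz.apply(P)+[q[0],q[1],0]); print(uv.round(1))
cv2.imwrite('pics/w9z.png',cv2.resize(im[60:300,230:430],None,fx=2.5,fy=2.5,interpolation=cv2.INTER_CUBIC))
E
```

```text
t: 10.5
tool_pos: [0.4819, -0.1728, 0.2408]
orientation: [179.9, -0.1, 100.3]
wrist_force: [-1.0, -0.4, -1.7]
opening: 0.084
[[305.6 147.1]
 [326.5 147.1]
 [347.3 147.2]
 [367.8 147.5]
 [387.9 147.9]
 [306.3 214.8]
 [326.  214.8]
 [345.7 214.8]
 [365.1 214.7]
 [384.2 214.5]]
```

View pics/w9.png

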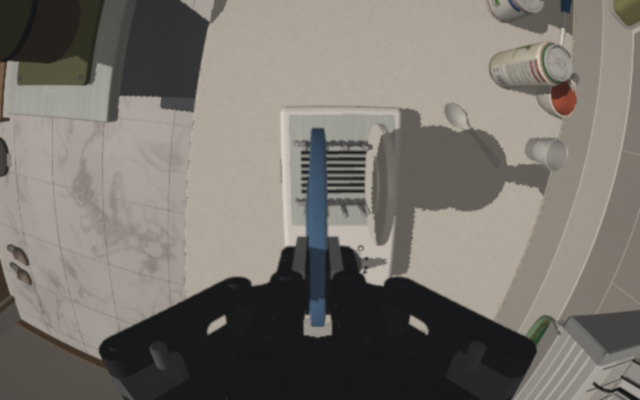

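View pics/w9z.png

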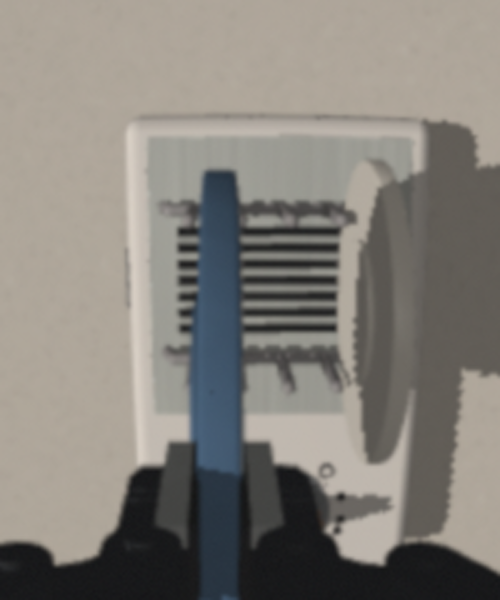

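Run:
```python
from h import *
import pickle
p=pickle.load(open('w9.pkl','rb')); C=Cam(p); 
q=(.5207,-.2135,10.3); Rz=R.from_euler('z',q[2],degrees=True)
P=[[tx,.045+s*.036,z] for z in (.052,.055,.098) for s in (1,-1) for tx in (-.042,0,.021)]
uv=C.proj(Rz.apply(P)+[q[0],q[1],0]); print(((uv-[230,60])*2.5).round(0))
P=[[a*.0705,b*.1205,.04] for a in(-1,1) for b in (1,-1)]
print(((C.proj(Rz.apply(P)+[q[0],q[1],0])-[230,60])*2.5).round(0))
print('gap',Rz.apply([-.0315,.045,0])+[q[0],q[1],0])
s=env.snapshot('scene'); cv2.imwrite('pics/s9.png',cv2.resize(s['pixels'][110:260,270:450],None,fx=4.4,fy=4,interpolation=cv2.INTER_CUBIC))
```

```text
[[193. 206.]
 [284. 206.]
 [329. 207.]
 [194. 355.]
 [281. 355.]
 [324. 355.]
 [193. 206.]
 [284. 207.]
 [330. 207.]
 [194. 357.]
 [281. 357.]
 [325. 357.]
 [189. 218.]
 [293. 218.]
 [345. 219.]
 [191. 387.]
 [289. 387.]
 [338. 387.]]
[[133. 121.]
 [146. 569.]
 [428. 126.]
 [395. 566.]]
gap [ 0.48166152 -0.17485744  0.        ]
```

View pics/s9.png

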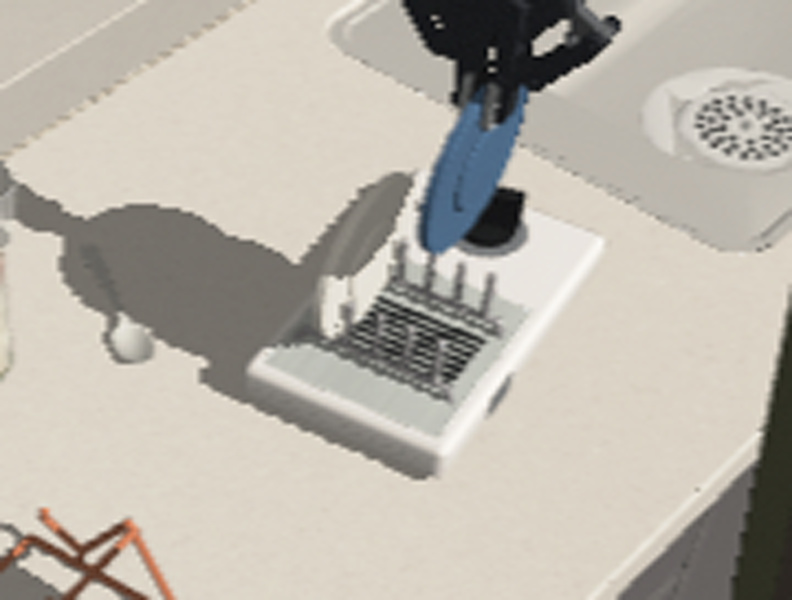

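```bash
python3 -m crank '[[[0,0,0,-0.001,0,0.02,0],[0,0,0,-0.001,0,0.04,0],[0,0,0,-0.001,0,0.055,0],[0,0,0,-0.001,0,0.055,0],[0,0,0,-0.001,0,0.055,0],[0,0,0,-0.001,0,0.055,0]]]' 50
python3 - <<'E'
from h import *
p=wrist('w10'); C=Cam(p); im=p['pixels']
q=(.5207,-.2135,10.3); Rz=R.from_euler('z',q[2],degrees=True)
P=[[tx,.045+s*.036,.098] for s in (1,-1) for tx in (-.042,-.021,0,.021,.042)]
uv=C.proj(Rz.apply(P)+[q[0],q[1],0]); print(((uv-[230,60])*2.5).round(0))
cv2.imwrite('pics/w10z.png',cv2.resize(im[60:300,230:430],None,fx=2.5,fy=2.5,interpolation=cv2.INTER_CUBIC))
s=env.snapshot('scene'); cv2.imwrite('pics/s10.png',cv2.resize(s['pixels'][130:230,310:430],None,fx=6,fy=6,interpolation=cv2.INTER_CUBIC))
E
```

```text
t: 11.2
tool_pos: [0.4835, -0.175, 0.1873]
orientation: [179.8, 0.1, 100.3]
wrist_force: [0.3, 0.3, -1.1]
opening: 0.08
[[179. 229.]
 [242. 229.]
 [304. 229.]
 [366. 230.]
 [425. 231.]
 [182. 429.]
 [240. 429.]
 [298. 429.]
 [356. 428.]
 [411. 427.]]
```

View pics/w10z.png

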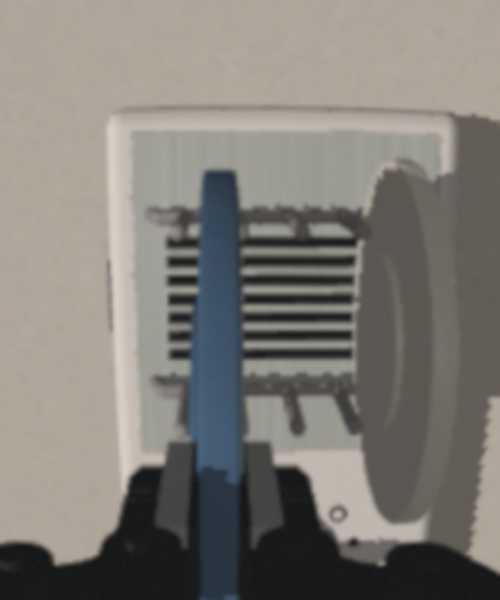

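View pics/s10.png

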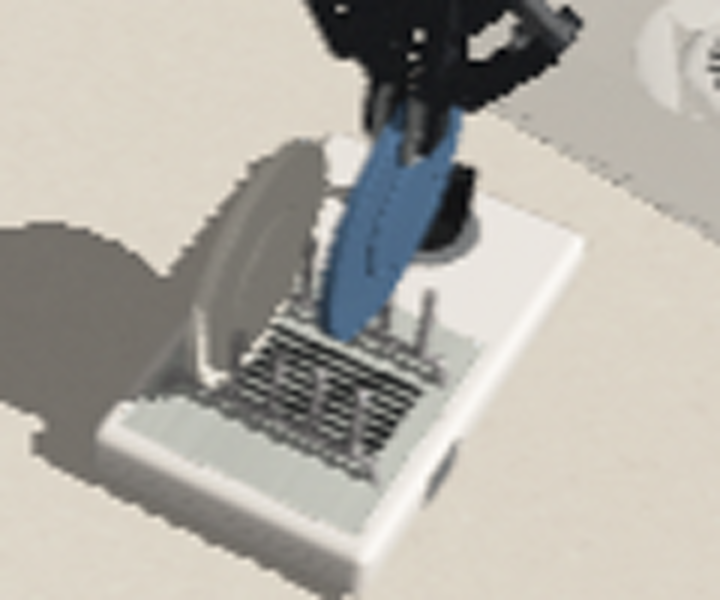

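```bash
python3 -m crank '[[[0,0,0,0,0,0,0],[0,0,0,0,0,0,0],[0,0,0,0,0,0,0],[0,0,0,0,0,0,0]]]' 50
python3 - <<'E'
from h import *
s=env.get_state(); print(s['tool_pos'],s['orientation']); rel([.4816,-.1742,s['tool_pos'][2]],down(100.3),s)
p=wrist('w11')
cv2.imwrite('pics/w11z.png',cv2.resize(p['pixels'][120:260,270:390],None,fx=4.2,fy=4.2,interpolation=cv2.INTER_CUBIC))
C=Cam(p)
q=(.5207,-.2135,10.3); Rz=R.from_euler('z',q[2],degrees=True)
P=[[tx,.045+s*.036,.098] for s in (1,-1) for tx in (-.042,-.021,0,.021,.042)]
uv=C.proj(Rz.apply(P)+[q[0],q[1],0]); print(((uv-[270,120])*4.2).round(0))
E
```

```text
t: 11.7
tool_pos: [0.4827, -0.1751, 0.1862]
orientation: [179.9, 0.0, 100.3]
wrist_force: [-0.8, 0.2, -1.3]
opening: 0.081
[ 0.4826639  -0.17509179  0.1861849 ] [1.79898802e+02 5.39113457e-03 1.00277695e+02]
row [ 0.1   0.01 -0.02] [ 0.0011 -0.0009 -0.    ]  rows>= 0.0
[[137. 134.]
 [243. 134.]
 [349. 135.]
 [452. 136.]
 [553. 139.]
 [142. 472.]
 [240. 472.]
 [338. 472.]
 [435. 470.]
 [529. 469.]]
```

View pics/w11z.png

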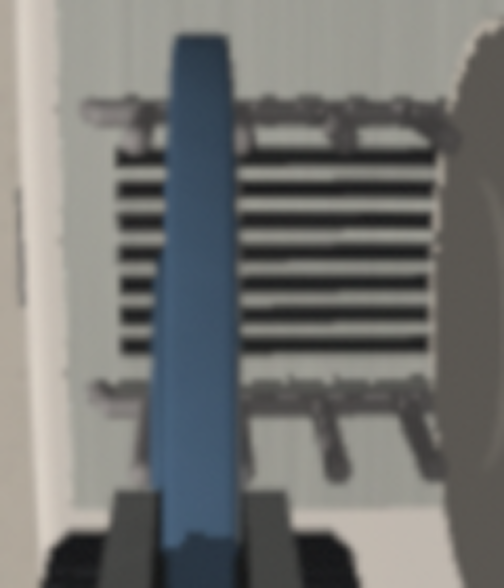

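```bash
python3 -m crank '[[[0,0,0,0,-0.0015,0,0],[0,0,0,0,-0.0015,0.006,0],[0,0,0,0,-0.0015,0.012,0],[0,0,0,0,-0.0015,0.017,0],[0,0,0,0,-0.0015,0.017,0],[0,0,0,0,-0.0015,0.017,0],[0,0,0,0,-0.0015,0.017,0],[0,0,0,0,-0.0015,0.017,0]]]' 50
python3 - <<'E'
from h import *
p=wrist('w12')
cv2.imwrite('pics/w12z.png',cv2.resize(p['pixels'][120:260,270:390],None,fx=4.2,fy=4.2,interpolation=cv2.INTER_CUBIC))
C=Cam(p)
q=(.5207,-.2135,10.3); Rz=R.from_euler('z',q[2],degrees=True)
P=[[tx,.045+s*.036,.098] for s in (1,-1) for tx in (-.042,-.021,0,.021,.042)]
uv=C.proj(Rz.apply(P)+[q[0],q[1],0]); print(((uv-[270,120])*4.2).round(0))
E
```

```text
t: 12.55
tool_pos: [0.4814, -0.1754, 0.1693]
orientation: [179.9, 0.0, 100.3]
wrist_force: [0.5, 0.9, -0.9]
opening: 0.079
[[140. 146.]
 [253. 146.]
 [365. 147.]
 [475. 149.]
 [582. 151.]
 [144. 504.]
 [249. 504.]
 [353. 503.]
 [455. 502.]
 [553. 499.]]
```

View pics/w12z.png

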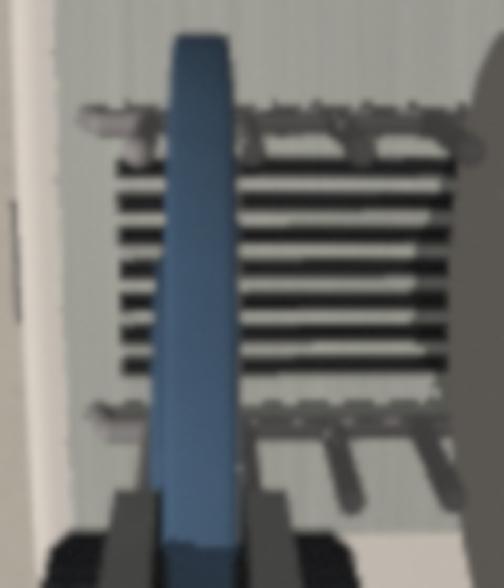

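```bash
python3 -m crank '[[[0,0,0,0,-0.0005,0.006,0],[0,0,0,0,-0.0005,0.012,0],[0,0,0,0,-0.0005,0.018,0],[0,0,0,0,-0.0005,0.024,0],[0,0,0,0,-0.0005,0.03,0],[0,0,0,0,-0.0005,0.036,0],[0,0,0,0,-0.0005,0.04,0],[0,0,0,0,-0.0005,0.04,0],[0,0,0,0,-0.0005,0.04,0],[0,0,0,0,-0.0005,0.04,0]]]' 50
python3 - <<'E'
from h import *
s=env.get_state(); print(s['wrist_force'],s['torque'],s['tool_pos'])
p=wrist('w13'); cv2.imwrite('pics/w13z.png',cv2.resize(p['pixels'][100:340,230:430],None,fx=2.5,fy=2.5,interpolation=cv2.INTER_CUBIC))
s=env.snapshot('scene'); cv2.imwrite('pics/s13.png',cv2.resize(s['pixels'][130:230,310:430],None,fx=6,fy=6,interpolation=cv2.INTER_CUBIC))
E
```

```text
t: 13.6
tool_pos: [0.4811, -0.1755, 0.1294]
orientation: [179.9, 0.0, 100.3]
wrist_force: [0.5, -0.5, -1.1]
opening: 0.079
[ 0.46581295 -0.47533349 -1.13351542] [ 0.02776967 -0.01258679 -0.0230778 ] [ 0.48108176 -0.17549427  0.12939505]
```

View pics/w13z.png

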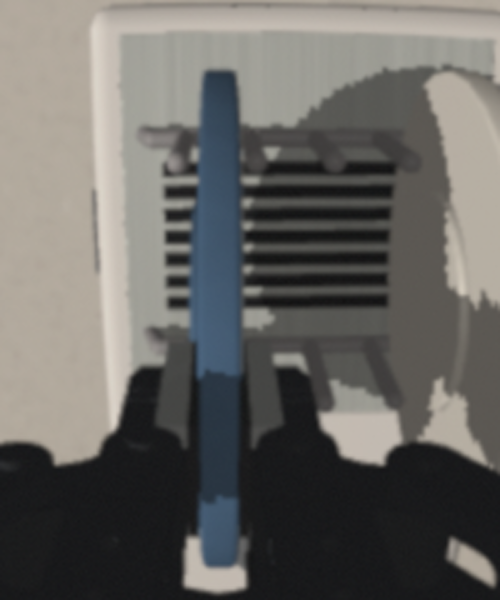

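View pics/s13.png

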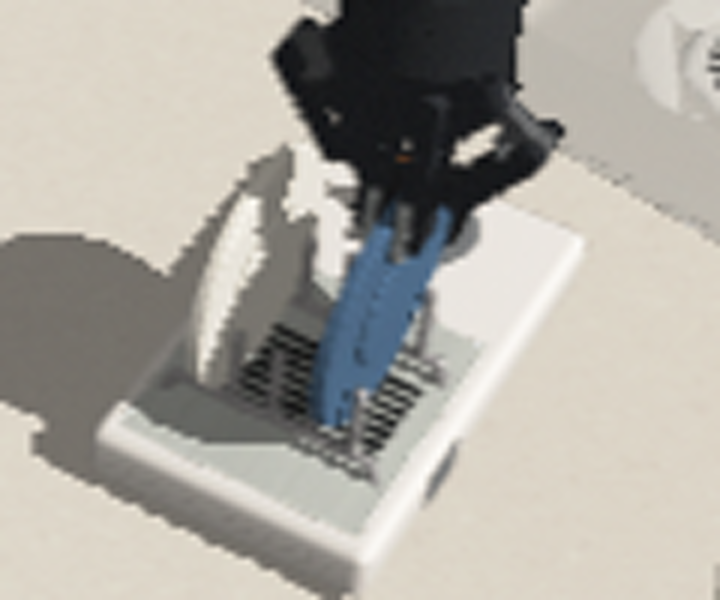

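In the gap with no contact force yet. I lower it the last ~9 mm in small steps.

```bash
python3 -m crank '[[[0,0,0,0,0,0.002,0],[0,0,0,0,0,0.004,0],[0,0,0,0,0,0.006,0],[0,0,0,0,0,0.0075,0],[0,0,0,0,0,0.0075,0],[0,0,0,0,0,0.0075,0]]]' 50
python3 - <<'E'
from h import *
s=env.get_state(); print(s['wrist_force'],s['torque'],s['tool_pos'])
E
```

```text
t: 14.3
tool_pos: [0.4807, -0.1754, 0.1215]
orientation: [179.9, -0.0, 100.3]
wrist_force: [-0.4, 0.1, -1.1]
opening: 0.083
[-0.4429005   0.14236725 -1.10712399] [ 0.02642363  0.01022583 -0.01320255] [ 0.48074516 -0.17535487  0.12151145]
```

```bash
python3 -m crank '[[[0,0,0,0,0,0.0008,0],[0,0,0,0,0,0.0016,0],[0,0,0,0,0,0.0016,0],[0,0,0,0,0,0.0016,0]]]' 50; python3 -m crank '[[[0,0,0,0,0,0.0008,0],[0,0,0,0,0,0.0012,0],[0,0,0,0,0,0.0012,0],[0,0,0,0,0,0.0012,0]]]' 50
```

```text
t: 14.7
tool_pos: [0.4807, -0.1753, 0.12]
orientation: [179.9, -0.0, 100.3]
wrist_force: [-0.4, -0.2, -1.4]
opening: 0.081
t: 15.1
tool_pos: [0.481, -0.1755, 0.1192]
orientation: [179.9, 0.0, 100.3]
wrist_force: [0.2, 0.3, 2.9]
opening: 0.083
```

Contact: vertical force went from −1.2 to +2.9 N at TCP z 0.119, close to the predicted 0.1207. I release gently.

```bash
python3 -m crank '[[[0,0,0,0,0,0,0.1],[0,0,0,0,0,0,0.12],[0,0,0,0,0,0,0.15],[0,0,0,0,0,0,0.19],[0,0,0,0,0,0,0.24],[0,0,0,0,0,0,0.28],[0,0,0,0,0,0,0.28],[0,0,0,0,0,0,0.28]]]' 20
python3 - <<'E'
from h import *
p=wrist('w14'); cv2.imwrite('pics/w14z.png',cv2.resize(p['pixels'][100:340,230:430],None,fx=2.5,fy=2.5,interpolation=cv2.INTER_CUBIC))
s=env.snapshot('scene'); cv2.imwrite('pics/s14.png',cv2.resize(s['pixels'][130:230,310:430],None,fx=6,fy=6,interpolation=cv2.INTER_CUBIC))
E
```

```text
t: 15.9
tool_pos: [0.4808, -0.1754, 0.1188]
orientation: [179.9, 0.0, 100.3]
wrist_force: [-0.4, -0.9, 0.6]
opening: 0.283
```

View pics/w14z.png

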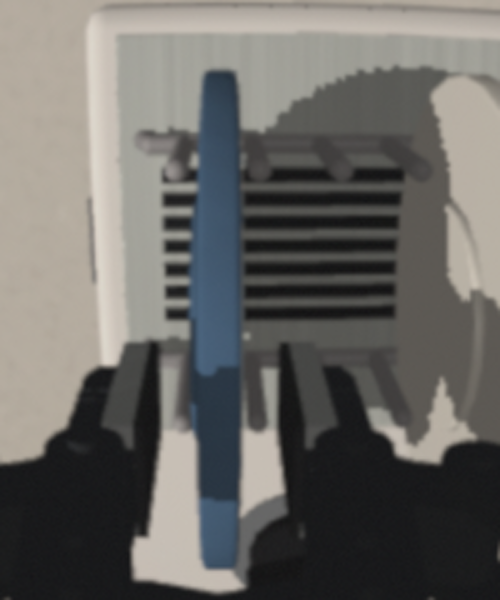

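View pics/s14.png

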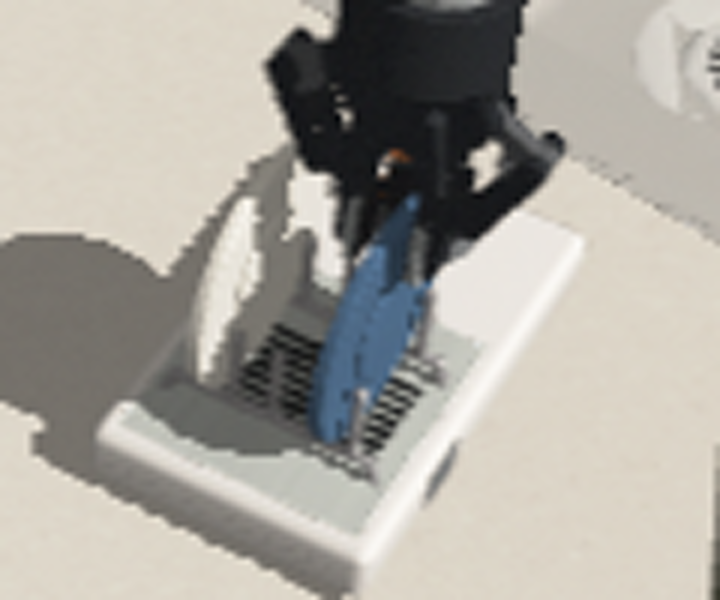

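The saucer stands upright in the gap with the pads clear on both sides. Going straight up, then to the dial.

```bash
python3 -m crank '[[[0,0,0,0,0,-0.02,0.28],[0,0,0,0,0,-0.05,0.28],[0,0,0,0,0,-0.09,0.28],[0,0,0,0,0,-0.13,0.28],[0,0,0,0,0,-0.13,0.28],[0,0,0,0,0,-0.13,0.28]]]' 20
python3 - <<'E'
from h import *
p=wrist('w15')
q=(.5207,-.2135,10.3); Rz=R.from_euler('z',q[2],degrees=True)
d=Rz.apply([0,-.082,0])+[q[0],q[1],0]; print('dial',d)
rel([d[0],d[1],.235],down(24.5))
s=env.snapshot('scene'); cv2.imwrite('pics/s15.png',cv2.resize(s['pixels'][130:230,310:430],None,fx=6,fy=6,interpolation=cv2.INTER_CUBIC))
E
```

```text
t: 16.6
tool_pos: [0.4811, -0.1756, 0.2499]
orientation: [179.8, 0.1, 100.3]
wrist_force: [0.2, 0.4, -0.6]
opening: 0.282
dial [ 0.53536178 -0.29417857  0.        ]
row [ 5.000e-02 -6.000e-02  7.578e+01] [-0.127   0.0331  0.0134]  rows>= 8.8
```

View pics/w15.png

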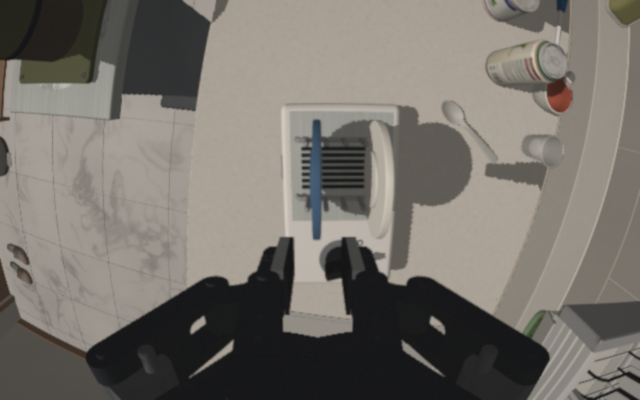

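View pics/s15.png

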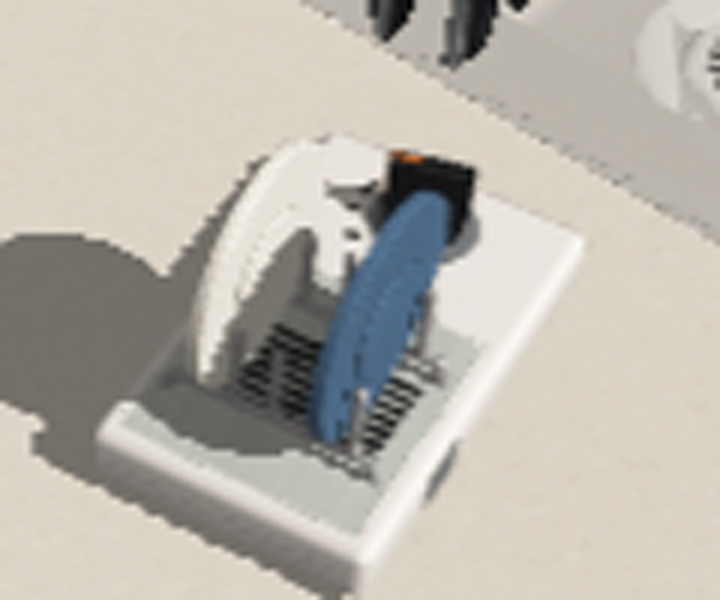

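```bash
python3 -m crank '[[[0,0,8,-0.02,0.004,0,0.5],[0,0,16,-0.04,0.01,0,0.5],[0,0,25,-0.06,0.015,0,0.5],[0,0,33,-0.08,0.02,0.005,0.5],[0,0,42,-0.1,0.025,0.01,0.5],[0,0,50,-0.12,0.03,0.013,0.5],[0,0,58,-0.127,0.033,0.013,0.5],[0,0,67,-0.127,0.033,0.013,0.5],[0,0,75.8,-0.127,0.033,0.013,0.5],[0,0,75.8,-0.127,0.033,0.013,0.5],[0,0,75.8,-0.127,0.033,0.013,0.5],[0,0,75.8,-0.127,0.033,0.013,0.5]]]' 20
python3 - <<'E'
from h import *
p=wrist('w16'); C=Cam(p); print(p['state']['tool_pos'],p['state']['orientation'])
q=(.5207,-.2135,10.3); Rz=R.from_euler('z',q[2],degrees=True); d=Rz.apply([0,-.082,0])+[q[0],q[1],0]
for j in (0.5,0,1):
    a=np.radians(q[2])+.75-j; e=np.array([np.cos(a),np.sin(a),0])
    print(j,C.proj([d+[0,0,.083],d+e*.022+[0,0,.083],d-e*.022+[0,0,.083]]).round(1))
cv2.imwrite('pics/w16z.png',cv2.resize(p['pixels'][120:320,220:420],None,fx=3,fy=3,interpolation=cv2.INTER_CUBIC))
E
```

```text
t: 17.9
tool_pos: [0.5353, -0.2941, 0.235]
orientation: [-179.9, -0.0, 24.6]
wrist_force: [0.3, -0.7, -0.7]
opening: 0.5
[ 0.5353414  -0.29413978  0.23500619] [-1.79947201e+02 -4.34243274e-02  2.46284210e+01]
0.5 [[317.8 178. ]
 [317.8 157.4]
 [317.8 197.9]]
0 [[317.8 178. ]
 [307.7 160. ]
 [327.6 195.5]]
1 [[317.8 178. ]
 [327.9 160. ]
 [308.  195.5]]
```

View pics/w16z.png

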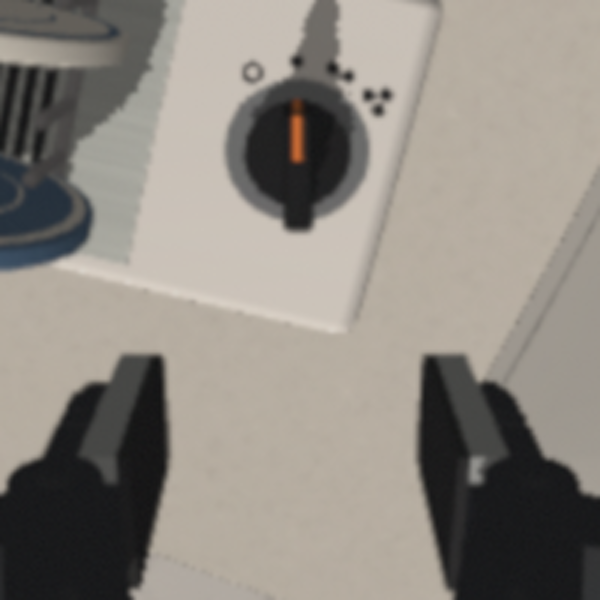

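The pointer sits at one dot and the bar is centred at (319,175), within 2.5 px of the model. Descending to pinch it.

```bash
python3 -m crank '[[[0,0,0,0.002,0.0013,0.03,0.4],[0,0,0,0.002,0.0013,0.07,0.4],[0,0,0,0.002,0.0013,0.11,0.4],[0,0,0,0.002,0.0013,0.14,0.4],[0,0,0,0.002,0.0013,0.16,0.4],[0,0,0,0.002,0.0013,0.18,0.4],[0,0,0,0.002,0.0013,0.18,0.4],[0,0,0,0.002,0.0013,0.18,0.4],[0,0,0,0.002,0.0013,0.18,0.4]]]' 20
python3 - <<'E'
from h import *
p=wrist('w17'); C=Cam(p); print(p['state']['tool_pos'],p['state']['orientation'])
cv2.imwrite('pics/w17z.png',cv2.resize(p['pixels'][120:320,220:420],None,fx=3,fy=3,interpolation=cv2.INTER_CUBIC))
s=env.snapshot('scene'); cv2.imwrite('pics/s17.png',cv2.resize(s['pixels'][120:220,310:430],None,fx=6,fy=6,interpolation=cv2.INTER_CUBIC))
E
```

```text
t: 18.85
tool_pos: [0.5394, -0.2954, 0.0572]
orientation: [179.9, -0.2, 24.5]
wrist_force: [-0.1, 0.2, -0.0]
opening: 0.396
[ 0.53940848 -0.29536356  0.05723919] [ 1.79854958e+02 -1.67923454e-01  2.45136619e+01]
```

View pics/w17z.png

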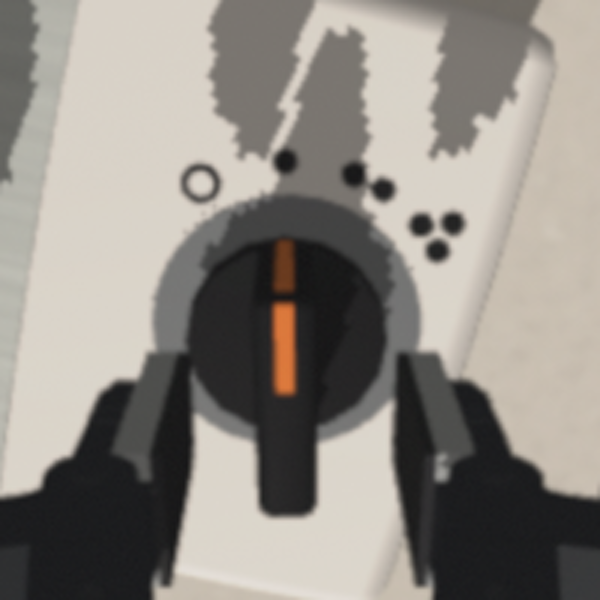

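View pics/s17.png

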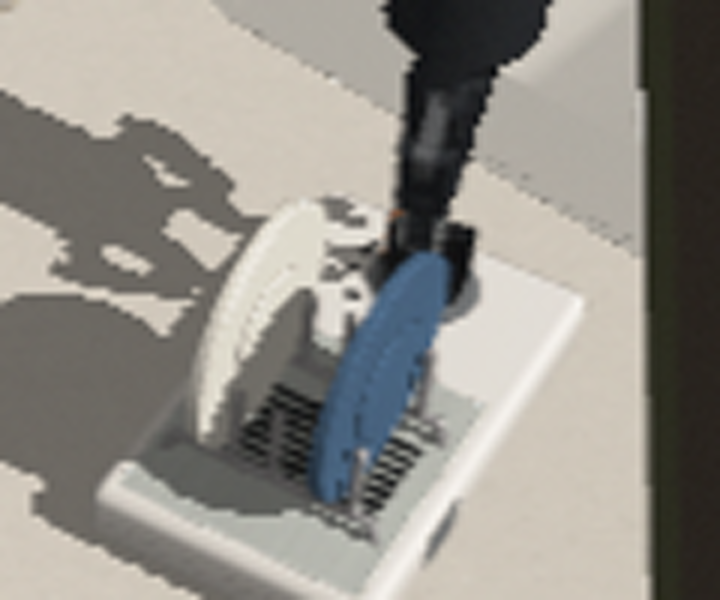

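```bash
python3 -m crank '[[[0,0,0,0,-0.0005,0.012,0.4],[0,0,0,0,-0.0005,0.024,0.4],[0,0,0,0,-0.0005,0.024,0.4],[0,0,0,0,-0.0005,0.024,0.4],[0,0,0,0,-0.0005,0.024,0.2],[0,0,0,0,-0.0005,0.024,0.1],[0,0,0,0,-0.0005,0.024,0],[0,0,0,0,-0.0005,0.024,0],[0,0,0,0,-0.0005,0.024,0],[0,0,0,0,-0.0005,0.024,0]]]' 30
python3 - <<'E'
from h import *
p=wrist('w18'); print(p['state']['tool_pos'],p['state']['orientation'],p['state']['torque'])
cv2.imwrite('pics/w18z.png',cv2.resize(p['pixels'][120:320,220:420],None,fx=3,fy=3,interpolation=cv2.INTER_CUBIC))
E
```

```text
t: 19.95
tool_pos: [0.5384, -0.2944, 0.0321]
orientation: [180.0, -0.1, 24.5]
wrist_force: [0.7, 0.2, 0.0]
opening: 0.121
[ 0.53840295 -0.29439667  0.03206093] [ 1.79954167e+02 -1.07261358e-01  2.44838859e+01] [ 0.03635222  0.02166041 -0.01191012]
```

View pics/w18z.png

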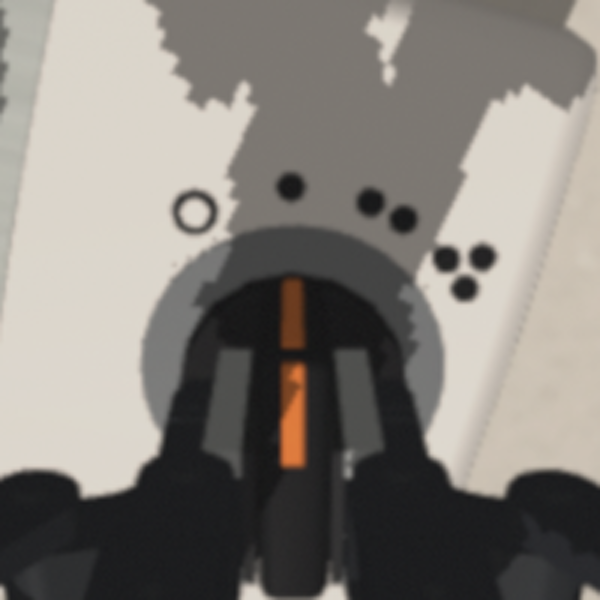

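Bar pinched (opening 0.12, about 11 mm). Turning it clockwise.

```bash
python3 -m crank '[[[0,0,5,0,0,0,0],[0,0,10,0,0,0,0],[0,0,15,0,0,0,0],[0,0,20,0,0,0,0],[0,0,25,0,0,0,0],[0,0,29,0,0,0,0],[0,0,29,0,0,0,0],[0,0,29,0,0,0,0],[0,0,29,0,0,0,0]]]' 30
python3 - <<'E'
from h import *
p=wrist('w19'); print(p['state']['tool_pos'],p['state']['orientation'],p['state']['torque'])
cv2.imwrite('pics/w19z.png',cv2.resize(p['pixels'][120:320,220:420],None,fx=3,fy=3,interpolation=cv2.INTER_CUBIC))
E
```

```text
t: 20.9
tool_pos: [0.5387, -0.2958, 0.0321]
orientation: [179.9, -0.2, -4.4]
wrist_force: [0.8, -6.0, -1.4]
opening: 0.122
[ 0.53868948 -0.29582523  0.03210544] [ 1.79892206e+02 -1.61431014e-01 -4.41458976e+00] [-0.88652241 -0.02829632  0.02904147]
```

View pics/w19z.png

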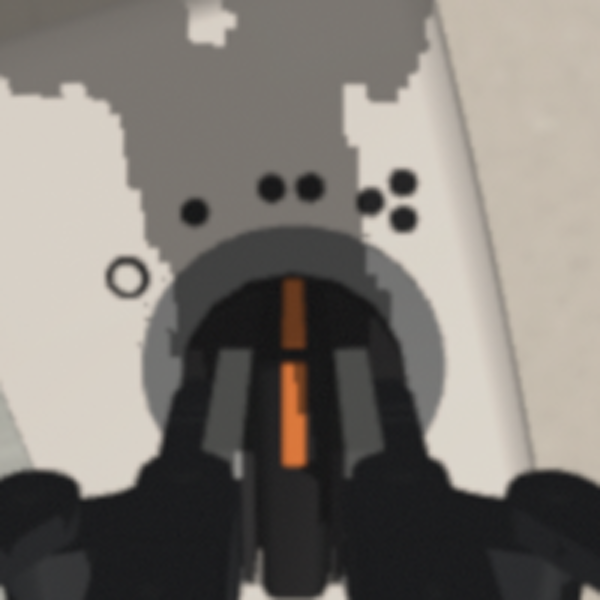

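The pointer now sits at the two dots. Release, rise straight up, and look again.

```bash
python3 -m crank '[[[0,0,0,0,0,0,0.15],[0,0,0,0,0,0,0.25],[0,0,0,0,0,0,0.35],[0,0,0,0,0,0,0.35],[0,0,0,0,0,0,0.35],[0,0,0,0,0,-0.02,0.35],[0,0,0,0,0,-0.06,0.35],[0,0,0,0,0,-0.11,0.35],[0,0,0,0,0,-0.16,0.35],[0,0,0,0,0,-0.2,0.35],[0,0,0,0,0,-0.2,0.35],[0,0,0,0,0,-0.2,0.35],[0,0,0,0,0,-0.2,0.35]]]' 20
python3 - <<'E'
from h import *
p=wrist('w20'); print(p['state']['tool_pos'],p['state']['orientation'])
cv2.imwrite('pics/w20z.png',cv2.resize(p['pixels'][60:320,200:440],None,fx=2.3,fy=2.3,interpolation=cv2.INTER_CUBIC))
s=env.snapshot('scene'); cv2.imwrite('pics/s20.png',cv2.resize(s['pixels'][130:230,310:430],None,fx=6,fy=6,interpolation=cv2.INTER_CUBIC))
E
```

```text
t: 22.25
tool_pos: [0.5369, -0.2936, 0.2304]
orientation: [-179.9, 0.1, -4.5]
wrist_force: [0.3, 0.5, -0.1]
opening: 0.347
[ 0.53687011 -0.29357768  0.23040647] [-1.79893958e+02  5.37862463e-02 -4.50782943e+00]
```

View pics/w20z.png

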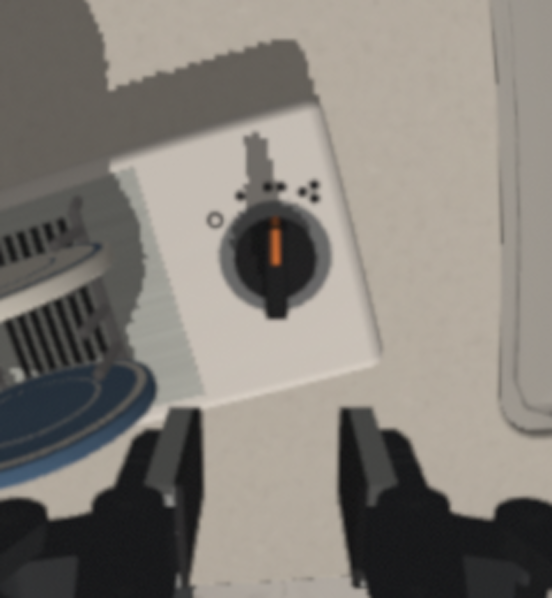

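View pics/s20.png

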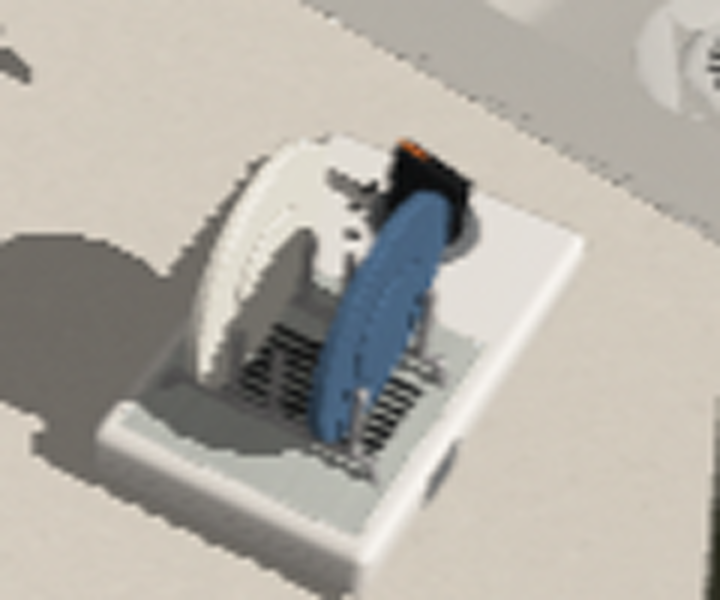

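The dial holds at two dots, and the pointer at wrist crop (275,245) lines up with the pair at (275,187). Both saucers stand in their gaps, and the gripper is clear and still.

Run:
```python
from h import *
print(env.get_state()['joint_vel'].round(2)); print(env.sign_off())
```

```text
[-0.01  0.33 -0.36 -0.09 -0.02  0.03]
the job is handed in; nothing more can be done
None
```

I moved the blue saucer from the easel to the rack gap at x = −31.5 mm, which leaves two empty gaps before the white saucer. I lowered it until it touched the rails (+2.9 N), released it, then turned the dial from one dot to two dots. I handed the job in at about 22 s, and sign-off gave no verdict.

**Last checks:** the final scene and wrist pictures show the blue saucer upright between the tines and the white saucer standing in its gap. The pointer stays on the two dots after release, and the gripper is clear of everything. I checked the saucers' final positions by eye, without a new measurement. The can, tin and teaspoon look undisturbed in the pictures taken along the way, but I did not measure them or the timer at the end.

**What disagreed:** the first grasp closed empty. In the wrist picture the fingertips sit about 28 mm behind the reported TCP, not 11 mm ahead as described. I went 25 mm deeper for the saucer and used the same correction at the dial. The arm also read 2–3 mm off right after descents, so I waited for it to settle and rechecked before entering the rack.

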